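Put the top-heavy reagent bottles and their jars away in the drawer

TASK

Put the reagents away: pull the drawer of the small cabinet right out to its stop and, while it is fully out, stand every tall bottle upright on the floor of a rear place and every short jar upright on the floor of a front place, with a bottle and the jar of the same outline (round, square or flat) in the same lane. Some bottles or jars may be missing; put away those that are there. Then push the drawer gently fully home without ever tipping a tall bottle over, and leave the small carton, the sachet and the tape roll where they are.

Things in the scene. Friction and masses are not known exactly. Their poses are not given: they have to be found in the camera images.
- cabinet: small grey bench-top cabinet on the right of the table, fixed, 130 mm deep (its x) x 150 mm wide (its y) x 118 mm high, with one white-fronted drawer. Origin: centre of its underside; its +x points from front to back, so the drawer comes out along its -x. It stands a little turned
- drawer (a joint): how far the drawer is out, m: 0 fully home, 0.125 at its stop (hard end stop). About 1.5 N of friction, so it stays where it is left
- drawer_handle (a point): middle of the drawer's bar handle: a level round steel bar, 11 mm thick, 70 mm long along the cabinet's y, its centre line 35 mm in front of the drawer front and 92 mm above the table; it moves with the drawer. The drawer front is 5 mm thick and its top edge is 114 mm above the table
- drawer_floor (a point): point on the drawer floor at the inner face of its front, mid-width, 10 mm above the table; axes as the cabinet's; moves with the drawer. Low walls (24 mm high, 3 mm thick) make 3 lanes 42 mm wide, centred at y = -45, 0, +45 mm from here; a cross wall splits each into a front place (x = 0 to 62 mm) and a rear place (x = 65 to 117 mm). At the stop all places are clear of the cabinet face
- bottle_round: tall white dropper bottle, round outline, 30 mm diameter, 96 mm high; may be absent. Body 56 mm high, above it a neck and a heavy grey round head 22 mm in diameter from 62 to 91 mm up, with a small tip to 96 mm. 0.12 kg, top-heavy: centre of mass about 58 mm up, so grip it by the head and move it calmly. Origin: centre of its underside, z up when standing
- jar_round: short white jar, round outline, 30 mm diameter, 54 mm high; may be absent. Body 34 mm high, above it a grey round lid (fixed on) 24 mm in diameter from 36 to 54 mm up, to grip. 0.07 kg, heavy base. Origin: centre of its underside, z up when standing
- bottle_square: tall white dropper bottle, square outline, 28 x 28 mm, 96 mm high; may be absent. Body 56 mm high, above it a neck and a heavy grey round head 22 mm in diameter from 62 to 91 mm up, with a small tip to 96 mm. 0.12 kg, top-heavy: centre of mass about 58 mm up, so grip it by the head and move it calmly. Origin: centre of its underside, z up when standing
- jar_square: short white jar, square outline, 28 x 28 mm, 54 mm high; may be absent. Body 34 mm high, above it a grey round lid (fixed on) 24 mm in diameter from 36 to 54 mm up, to grip. 0.07 kg, heavy base. Origin: centre of its underside, z up when standing
- bottle_flat: tall white dropper bottle, flat oblong outline, 22 mm along its own x, 36 mm along its own y, 96 mm high; may be absent. Body 56 mm high, above it a neck and a heavy grey round head 22 mm in diameter from 62 to 91 mm up, with a small tip to 96 mm. 0.12 kg, top-heavy: centre of mass about 58 mm up, so grip it by the head and move it calmly. Origin: centre of its underside, z up when standing
- jar_flat: short white jar, flat oblong outline, 22 mm along its own x, 36 mm along its own y, 54 mm high; may be absent. Body 34 mm high, above it a grey round lid (fixed on) 24 mm in diameter from 36 to 54 mm up, to grip. 0.07 kg, heavy base. Origin: centre of its underside, z up when standing
- clip_box: small oblong carton, 35 x 67 x 21 mm, near the robot on the right, beside a fixed blue pot; leave it alone. Origin: centre of its underside
- sachet: flat square sachet lying on the table near the robot, 52 x 52 x 4 mm; leave it alone. Origin: centre of its underside
- tape_roll: roll of tape lying flat, 103 mm across, 25 mm high, behind on the left; leave it alone. Origin: centre of its underside
- pipette: blue-grey pipette leaning in a stand on the left of the analyser, fixed; it reaches up to 335 mm above the table, over x = 0.43 to 0.53 m and y = 0.36 to 0.47 m: keep the arm clear of it. The origin is of no use
Things that resemble listed ones, but are neither listed nor needed, are in the scene too. What is shaped like the bottle_square but pink is not meant.

How it is judged (in metres and radians):
On the way, in this order (a step that is already met when the one before it is completed fails the run):
1. the drawer is pulled out to its stop (value of joint drawer above 0.119 m), for 0.2 s.
2. with the drawer out, all bottles stand in rear places and all jars in front places, each bottle in the lane of its like jar, let go (x of bottle_round in the frame of drawer_floor between 0.065 and 0.117 m and y of bottle_round in the frame of drawer_floor between -0.068 and 0.068 m and z of bottle_round in the frame of drawer_floor between -0.004 and 0.004 m and angle between each of bottle_round, bottle_square, bottle_flat, jar_round, jar_square, jar_flat's own z axis and vertical below 0.12 rad and x of bottle_square in the frame of drawer_floor between 0.065 and 0.117 m and y of bottle_square in the frame of drawer_floor between -0.068 and 0.068 m and z of bottle_square in the frame of drawer_floor between -0.004 and 0.004 m and x of bottle_flat in the frame of drawer_floor between 0.065 and 0.117 m and y of bottle_flat in the frame of drawer_floor between -0.068 and 0.068 m and z of bottle_flat in the frame of drawer_floor between -0.004 and 0.004 m and x of jar_round in the frame of drawer_floor between 0 and 0.062 m and y of jar_round in the frame of drawer_floor between -0.068 and 0.068 m and z of jar_round in the frame of drawer_floor between -0.004 and 0.004 m and x of jar_square in the frame of drawer_floor between 0 and 0.062 m and y of jar_square in the frame of drawer_floor between -0.068 and 0.068 m and z of jar_square in the frame of drawer_floor between -0.004 and 0.004 m and x of jar_flat in the frame of drawer_floor between 0 and 0.062 m and y of jar_flat in the frame of drawer_floor between -0.068 and 0.068 m and z of jar_flat in the frame of drawer_floor between -0.004 and 0.004 m and ((y of bottle_round in the frame of drawer_floor between -0.0675 and -0.0225 m and y of jar_round in the frame of drawer_floor between -0.0675 and -0.0225 m) or (y of bottle_round in the frame of drawer_floor between -0.0225 and 0.0225 m and y of jar_round in the frame of drawer_floor between -0.0225 and 0.0225 m) or (y of bottle_round in the frame of drawer_floor between 0.0225 and 0.0675 m and y of jar_round in the frame of drawer_floor between 0.0225 and 0.0675 m)) and ((y of bottle_square in the frame of drawer_floor between -0.0675 and -0.0225 m and y of jar_square in the frame of drawer_floor between -0.0675 and -0.0225 m) or (y of bottle_square in the frame of drawer_floor between -0.0225 and 0.0225 m and y of jar_square in the frame of drawer_floor between -0.0225 and 0.0225 m) or (y of bottle_square in the frame of drawer_floor between 0.0225 and 0.0675 m and y of jar_square in the frame of drawer_floor between 0.0225 and 0.0675 m)) and ((y of bottle_flat in the frame of drawer_floor between -0.0675 and -0.0225 m and y of jar_flat in the frame of drawer_floor between -0.0675 and -0.0225 m) or (y of bottle_flat in the frame of drawer_floor between -0.0225 and 0.0225 m and y of jar_flat in the frame of drawer_floor between -0.0225 and 0.0225 m) or (y of bottle_flat in the frame of drawer_floor between 0.0225 and 0.0675 m and y of jar_flat in the frame of drawer_floor between 0.0225 and 0.0675 m)) and value of joint drawer above 0.11 m and contact force between the fingers and bottle_round below 0.1 N and contact force between the fingers and bottle_square below 0.1 N and contact force between the fingers and bottle_flat below 0.1 N and contact force between the fingers and jar_round below 0.1 N and contact force between the fingers and jar_square below 0.1 N and contact force between the fingers and jar_flat below 0.1 N), for 0.3 s.
3. the drawer is pushed home (value of joint drawer below 0.004 m), for 0.2 s.
At the end, for the whole second after the job is handed in: The drawer is within 4 mm of fully home; inside it every bottle present stands upright (within 0.12 rad) on the floor of a rear place and every jar present upright on the floor of a front place, a bottle and the jar of its outline in the same lane, all at rest (x of bottle_round in the frame of drawer_floor between 0.065 and 0.117 m and y of bottle_round in the frame of drawer_floor between -0.068 and 0.068 m and z of bottle_round in the frame of drawer_floor between -0.004 and 0.004 m and angle between each of bottle_round, bottle_square, bottle_flat, jar_round, jar_square, jar_flat's own z axis and vertical below 0.12 rad and x of bottle_square in the frame of drawer_floor between 0.065 and 0.117 m and y of bottle_square in the frame of drawer_floor between -0.068 and 0.068 m and z of bottle_square in the frame of drawer_floor between -0.004 and 0.004 m and x of bottle_flat in the frame of drawer_floor between 0.065 and 0.117 m and y of bottle_flat in the frame of drawer_floor between -0.068 and 0.068 m and z of bottle_flat in the frame of drawer_floor between -0.004 and 0.004 m and x of jar_round in the frame of drawer_floor between 0 and 0.062 m and y of jar_round in the frame of drawer_floor between -0.068 and 0.068 m and z of jar_round in the frame of drawer_floor between -0.004 and 0.004 m and x of jar_square in the frame of drawer_floor between 0 and 0.062 m and y of jar_square in the frame of drawer_floor between -0.068 and 0.068 m and z of jar_square in the frame of drawer_floor between -0.004 and 0.004 m and x of jar_flat in the frame of drawer_floor between 0 and 0.062 m and y of jar_flat in the frame of drawer_floor between -0.068 and 0.068 m and z of jar_flat in the frame of drawer_floor between -0.004 and 0.004 m and ((y of bottle_round in the frame of drawer_floor between -0.0675 and -0.0225 m and y of jar_round in the frame of drawer_floor between -0.0675 and -0.0225 m) or (y of bottle_round in the frame of drawer_floor between -0.0225 and 0.0225 m and y of jar_round in the frame of drawer_floor between -0.0225 and 0.0225 m) or (y of bottle_round in the frame of drawer_floor between 0.0225 and 0.0675 m and y of jar_round in the frame of drawer_floor between 0.0225 and 0.0675 m)) and ((y of bottle_square in the frame of drawer_floor between -0.0675 and -0.0225 m and y of jar_square in the frame of drawer_floor between -0.0675 and -0.0225 m) or (y of bottle_square in the frame of drawer_floor between -0.0225 and 0.0225 m and y of jar_square in the frame of drawer_floor between -0.0225 and 0.0225 m) or (y of bottle_square in the frame of drawer_floor between 0.0225 and 0.0675 m and y of jar_square in the frame of drawer_floor between 0.0225 and 0.0675 m)) and ((y of bottle_flat in the frame of drawer_floor between -0.0675 and -0.0225 m and y of jar_flat in the frame of drawer_floor between -0.0675 and -0.0225 m) or (y of bottle_flat in the frame of drawer_floor between -0.0225 and 0.0225 m and y of jar_flat in the frame of drawer_floor between -0.0225 and 0.0225 m) or (y of bottle_flat in the frame of drawer_floor between 0.0225 and 0.0675 m and y of jar_flat in the frame of drawer_floor between 0.0225 and 0.0675 m)) and value of joint drawer below 0.004 m and linear speed of each of bottle_round, bottle_square, bottle_flat, jar_round, jar_square, jar_flat below 0.03 m/s); the robot touches nothing.
It fails at once if a tall bottle is tipped over (more than 0.6 rad) (angle between any of bottle_round, bottle_square, bottle_flat's own z axis and vertical above 0.6 rad).
It fails at once if the carton, the sachet or the tape roll is moved more than 3 cm (distance of any of clip_box, sachet, tape_roll from where it was at the start of the episode above 0.03 m).
Of bottle_round, bottle_square, bottle_flat, jar_round, jar_square, jar_flat only 4 to 6 are there at a start; the rules pass over those that are not, and their reading is None.
At some moment in a run one of jar_round, jar_square, jar_flat may be knocked a few centimetres aside while the robot is not near it.
It also fails if it takes over 210 s, if anything falls off the work surface, if the arm or the gripper's body presses on something with over 40 N, if the wrist force passes 120 N, or if a joint passes its speed limit or range.

ROBOT

A 6-joint arm with a two-finger parallel gripper is mounted at the origin on a cart in front of the work surface, level with it; the furniture and walls round the work are solid. World frame = base frame: x ahead of the robot, y to its left, z up, the work surface at z = 0. Lengths are in m, angles in degrees, forces in N, time in s.
With the tool pointing down it reaches from about 0.4 to 0.825 m from the base axis. Payload 7 kg.
Tool frame: the origin (TCP) lies on the centre line of the jaws, within the pads' length; the fingertips stand 22 mm ahead of it and the grasp point (between the pads) lies 3 mm ahead of it; z points along the fingers, y is the line along which they close (so a half turn about z gives the same grasp; the last joint's range is limited). The gripper opens to 88 mm and grips with 3 to 60 N. Pads are 19 mm wide; open, the fingers measure 130 mm over their backs; the gripper's body (78 mm by 193 mm) begins 47 mm behind the grasp point.
Start: joints at [-49.784, 20.546, 0.682, 0, -70.136, -16.507], TCP at [0.271, -0.618, 0.249] pointing down, gripper open.
Joint ranges: [-176.03, 176.03], [-82.01, 121.73], [-58.28, 71.71], [-173.87, 95.51], [-174.79, -0.11], [-173.66, 173.66]. Speed limits (degrees/s): [136.94, 136.94, 172.46, 180, 180, 180].

INTERFACE

Orientations are given as [roll, pitch, yaw] about the fixed x, y, z axes, in that order (R = Rz(yaw) Ry(pitch) Rx(roll)).
In Python, from plant import get_state, cams, r gives the robot as it stands.
- The arm moves only by the tool apply_moves, never from a script. Its argument "targets" is a list of rows, each an object with "dp": the shift along the world's x, y, z in m, a list of three; "yaw": the turn about the world's z in degrees. In form: [{"dp": [x, y, z], "yaw": yaw}, ...]. A call has 1 to 20 rows; each row is the pose to reach, as a shift and turn from the pose commanded when the call began; what a row does not reach only later rows make up. A row lasts 1/12 s, in which the tool goes at most 41.7 mm and 7.16 degrees, less where a joint would pass 70% of its speed; a pose out of reach is approached as far as the arm can. A call with a gripper value outside its range is refused whole. "grip" is the gripper command: -1 is fully open, 1 is shut, values between are in proportion, set as the call begins (left out, the last holds). The fingers move at their own pace and stop on an object; "squeeze" is the grip in N (left out, the last holds). Time passes only in rows, so rows that repeat a pose let the fingers close. It gives the time, the measured TCP pose, the force, the opening and the grip force at its end, in the units of the state.
- get_state(): the state, without advancing time (a new reading comes with each control period).
- cams.capture(name): name is "scene" or "top" or "wrist"; returns a dict with "image" (480x640x3 uint8, red, green, blue), "range_z" (480x640 float32, m along the optical axis (not along the pixel's ray), 0 where there is no reading), "fx", "fy", "cx", "cy" (pixels), "R" (3x3) and "t" (3): a world point X has camera coordinates R X + t; the wrist camera has in their place "T_tool_cam" (4x4, takes a point from camera to tool coordinates, whose origin is the TCP and whose axes are the flange's). Camera axes: x right, y down, z forward; pixel columns grow to the right and rows downward; lengths in m; the calibration is good to about 2 mm. A picture is of the moment at which its call begins: read the wrist's pose just before it.
- r.close_job(): hands the job in; it is judged then, once.
The state is a dict: "time_s": time; "joints": joint angles; "qd": joint speeds; "joint_torque": joint torques, N m; "tcp_pos": TCP position; "eef_rot": TCP orientation; "contact_force": force on the tool from outside, world axes, zero at the start; "moment": the same for the moment, N m; "gripper_width": finger opening in m; "gripper_force": force on a finger pad.
Only numpy, scipy, OpenCV 4.12 (cv2) and the standard library are available. Lean on these libraries where they do the work, as an engineer would, in place of code of your own. Each camera call takes 0.05 s, during which the arm holds its last target. There are 200 camera calls.

## Working session

There is one attempt and no reset: what is moved stays moved. The work goes in short steps, Python scripts to look and compute and a tool call to move; the robot and the scene stay as the last step left them, time stands still between calls to the robot, and variables do not carry over. Pictures are saved under pics/ and viewed, at most 14 in all, crops included, and the job is handed in when it is done.

Besides the shell and the picture viewer there is one more tool, called as name(argument=value, ...) on one line, values as JSON. apply_moves: Moves the arm, as the interface text tells. Its arguments: {"type":"object","properties":{"targets":{"type":"array","items":{"type":"object","properties":{"dp":{"type":"array","items":{"type":"number"}},"yaw":{"type":"number"}}}},"grip":{"type":"number"},"squeeze":{"type":"number"}},"required":["targets"]}

```bash
ls; mkdir -p pics; cat > h.py <<'E'
import numpy as np, cv2
from plant import get_state, cams, r
def cap(n):
    c=cams.capture(n); np.savez('/tmp/%s.npz'%n,**c); return c
def load(n): return dict(np.load('/tmp/%s.npz'%n))
def cloud(c):
    z=c['range_z']; v,u=np.mgrid[:480,:640]
    P=np.stack([(u-c['cx'])*z/c['fx'],(v-c['cy'])*z/c['fy'],z],-1)
    W=(P-c['t'])@c['R']   # R^T (P-t)
    W[z<=0]=np.nan
    return W
def save(n,im,s=1): cv2.imwrite('pics/'+n,cv2.resize(im[...,::-1],None,fx=s,fy=s,interpolation=cv2.INTER_CUBIC))
E
python3 - <<'E'
from h import *
for n in('top','scene'):
    c=cap(n); save(n+'0.png',c['image']); print(n,c['fx'],c['R'].round(3).tolist(),c['t'].round(3))
print(get_state())
E
```

```text
pics
top 607.2293113320449 [[-0.0, -1.0, 0.022], [-0.982, -0.004, -0.189], [0.189, -0.022, -0.982]] [0.14 0.5  1.51]
scene 456.8797041357605 [[-0.655, -0.756, -0.012], [-0.358, 0.324, -0.875], [0.666, -0.569, -0.483]] [0.476 0.208 0.723]
{'time_s': 0.1, 'joints': array([-4.97862705e+01,  2.05888295e+01,  6.38235181e-01, -1.52171939e-02,
       -7.01363935e+01, -1.65061539e+01]), 'qd': array([ 0.09684361, -0.10224295,  0.13277222,  0.11921919, -0.02483009,
       -0.02083809]), 'joint_torque': array([-1.74162797e-03, -5.84163845e+01,  2.93750507e+01,  7.01556623e+00,
        1.01876157e-02, -4.67222139e-05]), 'tcp_pos': array([ 0.27118789, -0.61768309,  0.24770138]), 'eef_rot': array([ 1.79912532e+02, -1.10005330e-02, -1.56297597e+02]), 'contact_force': array([-0.36416443, -0.1728449 ,  0.24254344]), 'moment': array([ 0.01484298, -0.00413618, -0.05803412]), 'gripper_force': 0.0, 'gripper_width': 0.08777893489644538}
```

View pics/top0.png

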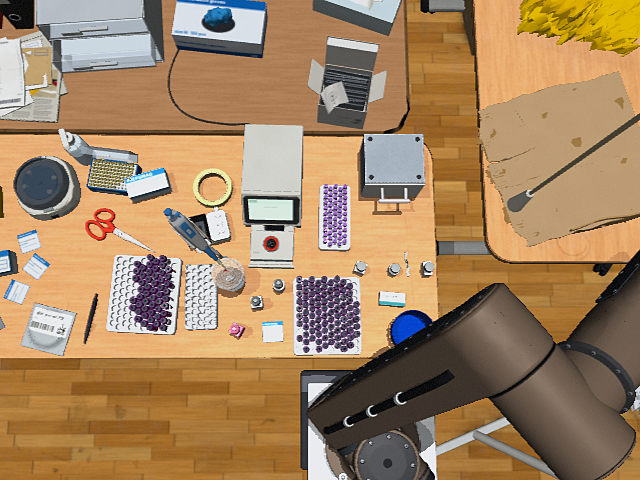

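View pics/scene0.png

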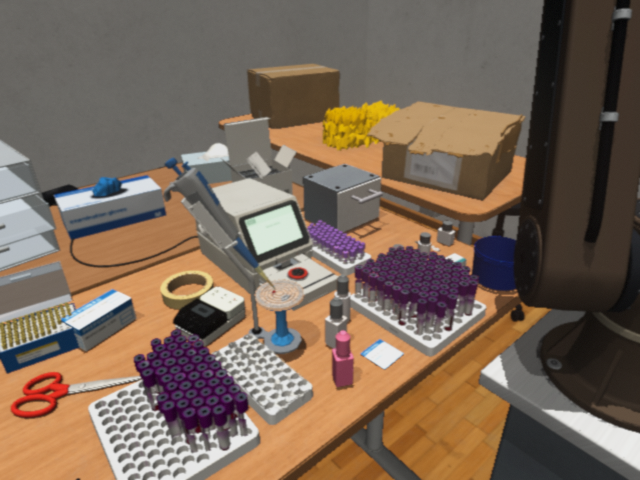

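The top view shows two tall grey-headed items at (257,302) and (279,285), and a pink decoy at (236,329). Three small items sit at (360,268), (393,269) and (428,268). The cabinet is at (393,165) with its handle at (393,201), the blue pot at (410,328), the carton at (392,298) and the sachet at (272,331). I'll enlarge and measure.

```bash
python3 - <<'E'
from h import *
c=load('top'); W=cloud(c)
a=cv2.resize(c['image'][255:345,220:300],None,fx=5,fy=5,interpolation=cv2.INTER_CUBIC)
b=cv2.resize(c['image'][245:335,345:440],None,fx=4,fy=4,interpolation=cv2.INTER_CUBIC)
b=cv2.copyMakeBorder(b,0,a.shape[0]-b.shape[0],0,0,cv2.BORDER_CONSTANT)
save('crop1.png',np.hstack([a,b])[:600,:800])
for n,(u,v) in dict(b1=(257,300),b2=(279,283),pink=(236,327),j1=(360,266),j2=(393,267),j3=(428,267)).items():
    w=W[v-14:v+15,u-12:u+13].reshape(-1,3); w=w[~np.isnan(w[:,0])]
    h=np.percentile(w[:,2],99.5); t=w[w[:,2]>h-.012]; k=w[w[:,2]>.012]
    print(n,'top',h.round(3),t.mean(0).round(3),len(t),'all',k[:,:2].min(0).round(3),k[:,:2].max(0).round(3))
# cabinet top
m=(abs(W[...,2]-.118)<.006)&(W[...,0]>.5)&(W[...,1]<-.05)&(W[...,1]>-.4)
m[:, :350]=0;m[:,435:]=0
p=W[m][:,:2].astype(np.float32); print(len(p),cv2.minAreaRect(p))
m=(abs(W[...,2]-.094)<.008); m[:190]=0;m[215:]=0;m[:,:365]=0;m[:,:][:,425:]=0
p=W[m].astype(np.float32); print(len(p),p.min(0),p.max(0),cv2.minAreaRect(p[:,:2]))
E
```

```text
b1 top 0.098 [0.35  0.288 0.092] 57 all [0.335 0.273] [0.364 0.303]
b2 top 0.099 [0.393 0.233 0.093] 49 all [0.378 0.218] [0.407 0.246]
pink top 0.098 [0.282 0.337 0.093] 53 all [0.256 0.32 ] [0.299 0.354]
j1 top 0.06 [0.441 0.024 0.054] 69 all [0.408 0.009] [0.457 0.055]
j2 top 0.059 [ 0.437 -0.062  0.054] 73 all [ 0.422 -0.093] [ 0.474 -0.047]
j3 top 0.06 [ 0.44  -0.149  0.054] 67 all [ 0.42  -0.161] [ 0.474 -0.136]
1522 ((0.7030497789382935, -0.09115683287382126), (0.08210127800703049, 0.1367245316505432), 89.98079681396484)Traceback (most recent call last):
  File "<stdin>", line 16, in <module>
cv2.error: OpenCV(4.12.0) /io/opencv/modules/imgproc/src/convhull.cpp:143: error: (-215:Assertion failed) total >= 0 && (depth == CV_32F || depth == CV_32S) in function 'convexHull'
```

View pics/crop1.png

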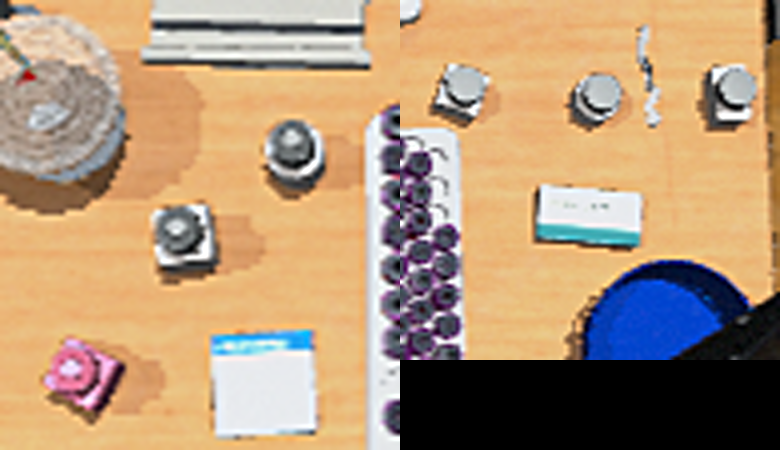

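Five items fit the description. By outline in the enlarged crop:
- **Bottles:** (257,302) is the square bottle, because its base is square and white. (279,285) is the round bottle. (236,329) is pink and not meant.
- **Jars:** (360,268) is the square jar, turned. (393,269) is the round jar. (428,268) is narrow, so it is the flat jar.

No flat bottle has been seen yet. Next I'll measure the cabinet.

```bash
python3 - <<'E'
from h import *
c=load('top'); W=cloud(c)
save('crop2.png',c['image'][125:215,350:440],6)
for v in (140,150,165,180,188,194,198,200,202,205): print(v,[tuple(W[v,u].round(3)) for u in (375,395,415)])
E
```

```text
140 [(np.float64(0.754), np.float64(-0.01), np.float64(0.117)), (np.float64(0.753), np.float64(-0.061), np.float64(0.118)), (np.float64(0.754), np.float64(-0.112), np.float64(0.117))]
150 [(np.float64(0.726), np.float64(-0.009), np.float64(0.119)), (np.float64(0.725), np.float64(-0.059), np.float64(0.123)), (np.float64(0.728), np.float64(-0.111), np.float64(0.117))]
165 [(np.float64(0.687), np.float64(-0.008), np.float64(0.119)), (np.float64(0.687), np.float64(-0.059), np.float64(0.119)), (np.float64(0.688), np.float64(-0.11), np.float64(0.118))]
180 [(np.float64(0.648), np.float64(-0.008), np.float64(0.119)), (np.float64(0.65), np.float64(-0.059), np.float64(0.111)), (np.float64(0.649), np.float64(-0.108), np.float64(0.117))]
188 [(np.float64(0.637), np.float64(-0.012), np.float64(0.085)), (np.float64(0.638), np.float64(-0.063), np.float64(0.081)), (np.float64(0.638), np.float64(-0.114), np.float64(0.083))]
194 [(np.float64(0.637), np.float64(-0.019), np.float64(0.027)), (np.float64(0.637), np.float64(-0.072), np.float64(0.027)), (np.float64(0.639), np.float64(-0.126), np.float64(0.022))]
198 [(np.float64(0.635), np.float64(-0.022), np.float64(-0.004)), (np.float64(0.635), np.float64(-0.076), np.float64(-0.002)), (np.float64(0.633), np.float64(-0.129), np.float64(0.003))]
200 [(np.float64(0.628), np.float64(-0.022), np.float64(-0.001)), (np.float64(0.603), np.float64(-0.06), np.float64(0.095)), (np.float64(0.628), np.float64(-0.129), np.float64(0.003))]
202 [(np.float64(0.623), np.float64(-0.022), np.float64(-0.003)), (np.float64(0.599), np.float64(-0.061), np.float64(0.091)), (np.float64(0.622), np.float64(-0.128), np.float64(0.005))]
205 [(np.float64(0.613), np.float64(-0.021), np.float64(0.005)), (np.float64(0.614), np.float64(-0.075), np.float64(0.003)), (np.float64(0.614), np.float64(-0.128), np.float64(0.004))]
```

View pics/crop2.png

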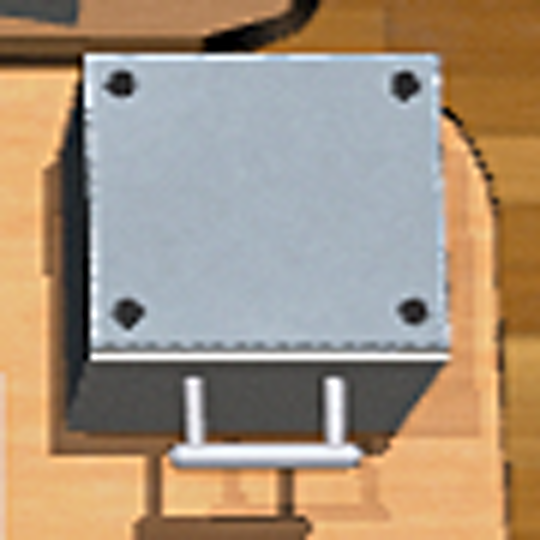

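The cabinet's top corners in the crop are (84,55), (440,55), (450,345) and (90,345). The bar's ends are at (172,456) and (360,455).

```bash
cat >> h.py <<'E'
def pix(c,u,v,z):
    d=c['R'].T@np.array([(u-c['cx'])/c['fx'],(v-c['cy'])/c['fy'],1]); o=-c['R'].T@c['t']
    return o+d*(z-o[2])/d[2]
E
python3 - <<'E'
from h import *
c=load('top'); W=cloud(c)
q=lambda a,b,z: pix(c,350+(a+.5)/6-.5,125+(b+.5)/6-.5,z)
P={k:q(*v) for k,v in dict(TL=(84,55,.118),TR=(440,55,.118),BR=(450,345,.118),BL=(90,345,.118),H1=(170,457,.092),H2=(362,455,.092)).items()}
for k in P: print(k,P[k].round(4))
ang=lambda d:np.degrees(np.arctan2(d[1],d[0]))
print(ang(P['TL']-P['BL']),ang(P['TR']-P['BR']),ang(P['TL']-P['TR'])-90,ang(P['BL']-P['BR'])-90,ang(P['H1']-P['H2'])-90, [np.linalg.norm(P[a]-P[b]) for a,b in('TL TR','BL BR','TL BL') for a,b in [(a,b)]] if 0 else '')
print('depth/width',np.linalg.norm(P['TL']-P['BL']),np.linalg.norm(P['BL']-P['BR']),np.linalg.norm(P['H1']-P['H2']))
# front face plane from cloud, z 0.03-0.1
m=np.zeros(W.shape[:2],bool); m[184:197,366:420]=1
p=W[m]; p=p[(p[:,2]>.015)&(p[:,2]<.11)&(p[:,0]>.625)]
print(len(p),np.polyfit(p[:,1],p[:,0],1), 'x at mid')
m[:]=0; m[196:206,378:412]=1
p=W[m]; p=p[(abs(p[:,2]-.095)<.012)]; print(len(p),p.mean(0),np.polyfit(p[:,1],p[:,0],1))
# jar yaw via white body mask contour not needed; table z
print(np.nanmedian(W[255:262,300:318,2]),np.nanmedian(W[225:245,370:420,2]))
E
```

```text
TL [0.7696 0.0188 0.118 ]
TR [ 0.7709 -0.1322  0.118 ]
BR [ 0.6434 -0.1321  0.118 ]
BL [0.6424 0.0182 0.118 ]
H1 [ 0.6015 -0.0175  0.092 ]
H2 [ 0.6028 -0.0987  0.092 ]
0.2424882325437518 -0.0655048288971545 0.48189779670875055 0.37014789453986907 0.9421430594590561 
depth/width 0.12719180720510742 0.15035102329446873 0.08115896181865184
508 [-0.00781146  0.63646773] x at mid
141 [ 0.60243455 -0.05646195  0.0959847 ] [-0.00784551  0.60199158]
-1.1766761064792458e-05 -0.00023202505687732697
```

```bash
python3 - <<'E'
from h import *
c=load('top'); W=cloud(c)
P=W.reshape(-1,3); P=P[~np.isnan(P[:,0])]
xs=np.arange(.24,.84,.03); ys=np.arange(.42,-.2,-.03)
H=np.full((len(xs),len(ys)),-1)
for i,x in enumerate(xs):
    for j,y in enumerate(ys):
        k=P[(abs(P[:,0]-x)<.015)&(abs(P[:,1]-y)<.015),2]
        if len(k): H[i,j]=round(1000*np.percentile(k,98))
print('      '+' '.join('%4d'%(1000*y) for y in ys))
for i in range(len(xs)): print('%4d: '%(1000*xs[i])+' '.join('%4d'%h for h in H[i]))
im=c['image'].astype(int)
for n,(u,v) in dict(j1=(360,268),j3=(428,268),b1=(257,302)).items():
    s=W[v-16:v+17,u-16:u+17]; k=(im[v-16:v+17,u-16:u+17].min(-1)>185)&(s[...,2]<.062)&(s[...,2]>.02)
    q=[p for p in s[k]]; print(n,len(q),cv2.minAreaRect(np.array(q,np.float32)[:,:2]))
E
```

```text
420  390  360  330  300  270  240  210  180  150  120   90   60   30    0  -29  -59  -89 -119 -149 -179
 240:    6    7    6    6    6    5    7   22   91   91   92   92   91   28  794  818  824  823  819  807  772
 270:   15    8   88   98    6   10   10   22   90   92   92 1412   92   91    7  820  822  820  810   -1   -1
 300:   27   26    8   94    6    7   10   22   92   93   92   91   92   91    6    8  815  810   51   75    4
 330:   27   24    6    6   89   75    6   22   91   91   92   92   92   90    8    7   66   74   73    9    6
 360:   26   26    7    6   99   93    6   24   92   93   93   94   92   89    5   28   27   28    7    7    4
 390:   26  109  110  109    7    6   99   87   91   92   93   93   93   26    7   22   23   23    6    6    8
 420:   25  111  145  111    7    7    6    9   87   91   87   89   28   57   20    7   59    8    6   55    5
 450:  251  226  153  108   64   60   61   60    7    6    8    6    7   60   52    7   59    7    7   60    5
 480:  311  249    7    7   59   66   65   60    7    7   22   25   22    6    8    8    8   10    8    8   
[... 778 characters left out ...]
6
 720:   18    8    6  162  164  163  164  164  164    7    9    6    6  121  124  125  124  123  124    7    6
 750:    6    5    6  160  163  163  162  161  162    7    8    7    6  121  123  124  124  124  124    4    8
 780:    5    7    7  157  161  160  160  159  159    7    8    6    6  113  122  122  124  123  122    6    5
 810:    6    8    6    6   -1   -1   -1   -1    7    8  125    5    7    7    7    5    9   -2   -1   -1   -1Traceback (most recent call last):
  File "<stdin>", line 15, in <module>
cv2.error: OpenCV(4.12.0) /io/opencv/modules/imgproc/src/convhull.cpp:143: error: (-215:Assertion failed) total >= 0 && (depth == CV_32F || depth == CV_32S) in function 'convexHull'
```

The yaw is about 0.5°, the bar centre is (0.602,-0.058,0.092), and the front's inner face when fully out is x ≈ 0.517. I'm moving above the bar with the jaws closing along x.

apply_moves(targets=[{"dp": [0.33, 0.56, 0.0], "yaw": 66}, {"dp": [0.33, 0.56, 0.0], "yaw": 66}, {"dp": [0.33, 0.56, 0.0], "yaw": 66}, {"dp": [0.33, 0.56, 0.0], "yaw": 66}, {"dp": [0.33, 0.56, 0.0], "yaw": 66}, {"dp": [0.33, 0.56, 0.0], "yaw": 66}, {"dp": [0.33, 0.56, 0.0], "yaw": 66}, {"dp": [0.33, 0.56, 0.0], "yaw": 66}, {"dp": [0.33, 0.56, 0.0], "yaw": 66}, {"dp": [0.33, 0.56, 0.0], "yaw": 66}, {"dp": [0.33, 0.56, 0.0], "yaw": 66}, {"dp": [0.33, 0.56, 0.0], "yaw": 66}, {"dp": [0.33, 0.56, 0.0], "yaw": 66}, {"dp": [0.33, 0.56, 0.0], "yaw": 66}, {"dp": [0.33, 0.56, 0.0], "yaw": 66}, {"dp": [0.33, 0.56, 0.0], "yaw": 66}, {"dp": [0.33, 0.56, 0.0], "yaw": 66}, {"dp": [0.33, 0.56, 0.0], "yaw": 66}, {"dp": [0.33, 0.56, 0.0], "yaw": 66}, {"dp": [0.33, 0.56, 0.0], "yaw": 66}], grip=0.52, squeeze=30)

```text
time_s: 1.77
tcp_pos: [0.6008, -0.0587, 0.2484]
eef_rot: [180.0, -0.0, -90.3]
contact_force: [-0.2, -0.8, -0.2]
gripper_width: 0.021
gripper_force: 0.0
```

```bash
cat >> h.py <<'E'
from scipy.spatial.transform import Rotation as Ro
def wrist():
    s=get_state(); c=cap('wrist'); T=np.eye(4); T[:3,:3]=Ro.from_euler('xyz',s['eef_rot'],degrees=True).as_matrix(); T[:3,3]=s['tcp_pos']
    M=np.linalg.inv(T@c['T_tool_cam']); c['R']=M[:3,:3]; c['t']=M[:3,3]; np.savez('/tmp/wrist.npz',**c); return c,s
E
python3 - <<'E'
from h import *
c,s=wrist(); print(s['tcp_pos'],s['eef_rot'],s['joints'].round(1),s['gripper_width'],s['time_s'])
save('w1.png',c['image']); W=cloud(c)
P=W.reshape(-1,3)
b=P[(abs(P[:,2]-.094)<.01)&(abs(P[:,0]-.602)<.02)&(abs(P[:,1]+.058)<.02)]
print(len(b), b[:,0].min() if len(b) else 0,b[:,0].max() if len(b) else 0,b.mean(0))
c=cap('top'); save('top1.png',c['image'][220:400,200:640],1.8)
E
```

```text
[ 0.60082382 -0.05874982  0.24843203] [ 1.79971926e+02 -3.49591069e-03 -9.03357319e+01] [ 12.9  13.9  -8.7  -0.  -67.4 -13.3] 0.02102180585887415 1.7667
791 0.5965851124349782 0.6075745753298708 [ 0.60189745 -0.05832752  0.09611208]
```

View pics/w1.png

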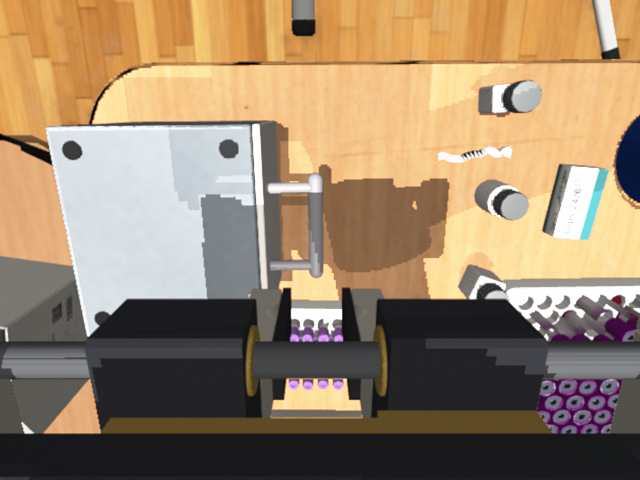

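View pics/top1.png

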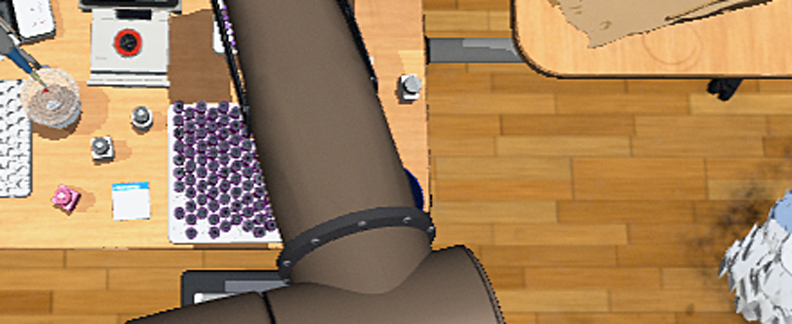

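The bar is measured at x = 0.602, y = -0.058, and the jaws sit over it. No further bottle shows in the area the arm uncovered, so the flat bottle is absent. Descending.

apply_moves(targets=[{"dp": [0, 0, -0.04], "yaw": 0}, {"dp": [0, 0, -0.08], "yaw": 0}, {"dp": [0, 0, -0.1], "yaw": 0}, {"dp": [0, 0, -0.115], "yaw": 0}, {"dp": [0, 0, -0.125], "yaw": 0}, {"dp": [0, 0, -0.132], "yaw": 0}, {"dp": [0, 0, -0.139], "yaw": 0}, {"dp": [0, 0, -0.146], "yaw": 0}, {"dp": [0, 0, -0.153], "yaw": 0}, {"dp": [0, 0, -0.153], "yaw": 0}])

```text
time_s: 2.7
tcp_pos: [0.6009, -0.0581, 0.0945]
eef_rot: [179.9, 0.0, -90.3]
contact_force: [-0.7, 0.3, 0.3]
gripper_width: 0.0212
gripper_force: 0.0
```

apply_moves(targets=[{"dp": [0, 0, 0], "yaw": 0}, {"dp": [0, 0, 0], "yaw": 0}, {"dp": [0, 0, 0], "yaw": 0}, {"dp": [0, 0, 0], "yaw": 0}, {"dp": [0, 0, 0], "yaw": 0}, {"dp": [0, 0, 0], "yaw": 0}], grip=1, squeeze=20)

```text
time_s: 3.2
tcp_pos: [0.6014, -0.058, 0.096]
eef_rot: [-180.0, 0.0, -90.3]
contact_force: [-3.0, 2.0, 5.2]
gripper_width: 0.0103
gripper_force: 20.0
```

apply_moves(targets=[{"dp": [-0.01, 0, 0], "yaw": 0}, {"dp": [-0.02, 0, 0], "yaw": 0}, {"dp": [-0.035, 0, 0], "yaw": 0}, {"dp": [-0.05, 0, 0], "yaw": 0}, {"dp": [-0.065, -0.001, 0], "yaw": 0}, {"dp": [-0.08, -0.001, 0], "yaw": 0}, {"dp": [-0.095, -0.001, 0], "yaw": 0}, {"dp": [-0.105, -0.001, 0], "yaw": 0}, {"dp": [-0.112, -0.001, 0], "yaw": 0}, {"dp": [-0.117, -0.001, 0], "yaw": 0}, {"dp": [-0.12, -0.001, 0], "yaw": 0}, {"dp": [-0.123, -0.001, 0], "yaw": 0}, {"dp": [-0.125, -0.001, 0], "yaw": 0}, {"dp": [-0.126, -0.001, 0], "yaw": 0}, {"dp": [-0.126, -0.001, 0], "yaw": 0}, {"dp": [-0.126, -0.001, 0], "yaw": 0}])

```text
time_s: 4.53
tcp_pos: [0.4764, -0.0587, 0.096]
eef_rot: [-179.9, 0.0, -90.3]
contact_force: [1.7, 6.1, 5.9]
gripper_width: 0.01
gripper_force: 20.0
```

apply_moves(targets=[{"dp": [0, 0, 0], "yaw": 0}, {"dp": [0, 0, 0], "yaw": 0}, {"dp": [0, 0, 0], "yaw": 0}, {"dp": [0, 0, 0.02], "yaw": 0}, {"dp": [0, 0, 0.05], "yaw": 0}, {"dp": [0, 0, 0.09], "yaw": 0}, {"dp": [0, 0, 0.13], "yaw": 0}, {"dp": [0, 0.04, 0.16], "yaw": 0}, {"dp": [0, 0.08, 0.18], "yaw": 0}, {"dp": [0, 0.12, 0.19], "yaw": 0}, {"dp": [0, 0.12, 0.19], "yaw": 0}, {"dp": [0, 0.12, 0.19], "yaw": 0}], grip=0.52)

```text
time_s: 5.53
tcp_pos: [0.4755, 0.0631, 0.2863]
eef_rot: [-179.9, 0.0, -90.1]
contact_force: [-0.1, -0.1, -0.3]
gripper_width: 0.0212
gripper_force: 0.0
```

```bash
python3 - <<'E'
from h import *
c,s=wrist(); print(s['tcp_pos'],s['eef_rot'],s['time_s'])
save('w2.png',c['image'])
E
```

```text
[0.47553858 0.06312909 0.28628597] [-1.79949112e+02  2.70855344e-02 -9.01266726e+01] 5.5333
```

View pics/w2.png

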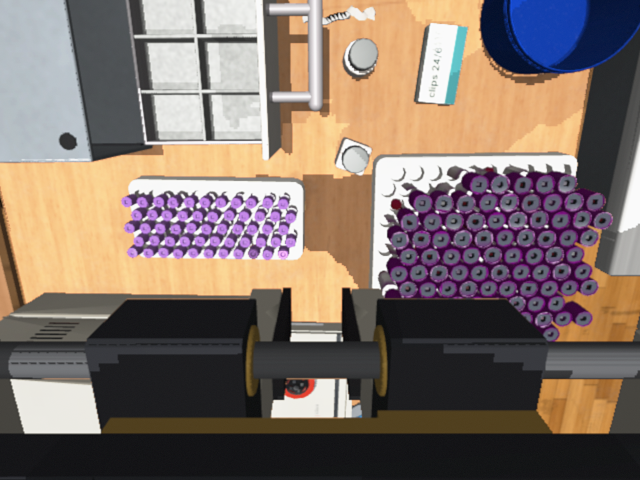

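The drawer is out. Cross wall at about column 203, lane walls at rows 38 and 92, side wall at row 143. The jar lids are at (354,158) for the square jar and (361,53) for the round one.

```bash
python3 - <<'E'
from h import *
c=load('wrist'); W=cloud(c)
print('lane walls',[pix(c,u,v,.034).round(4) for u,v in((170,38),(170,92),(170,143),(233,38),(233,92))])
print('cross',[pix(c,u,v,.034).round(4) for u,v in((203,65),(203,118))],'front top inner/outer',[pix(c,u,v,.114).round(4) for u,v in((266,60),(271,60),(266,150),(278,150))],'bar',pix(c,316,50,.0975).round(4))
for n,(u,v) in dict(j1=(354,158),j2=(361,54)).items():
    P=W[v-20:v+21,u-20:u+21].reshape(-1,3); t=P[(P[:,2]>.048)&(P[:,2]<.064)]
    print(n,len(t),np.median(t[:,2]).round(4),cv2.minEnclosingCircle(t[:,:2].astype(np.float32)),pix(c,u,v,.054).round(4))
# j1 body yaw
im=c['image']; g=cv2.cvtColor(im,cv2.COLOR_RGB2HSV); u,v=354,156
s=np.s_[v-24:v+25,u-24:u+25]
P=W[s]; m=(P[...,2]>.02)&(P[...,2]<.045); q=P[m][:,:2].astype(np.float32); print(len(q),cv2.minAreaRect(q))
save('w2c.png',im[130:185,325:385],8)
E
```

```text
lane walls [array([ 0.6023, -0.0773,  0.034 ]), array([ 0.6072, -0.0334,  0.034 ]), array([0.612 , 0.0112, 0.034 ]), array([ 0.548 , -0.0771,  0.034 ]), array([ 0.5508, -0.0332,  0.034 ])]
cross [array([ 0.5757, -0.0557,  0.034 ]), array([ 0.5795, -0.011 ,  0.034 ])] front top inner/outer [array([ 0.5111, -0.0508,  0.114 ]), array([ 0.5077, -0.0508,  0.114 ]), array([0.5136, 0.0106, 0.114 ]), array([0.5047, 0.0106, 0.114 ])] bar [ 0.4764 -0.0592  0.0975]
j1 583 0.0537 ((0.4412866234779358, 0.024432919919490814), 0.012257701717317104) [0.4429 0.0232 0.054 ]
j2 730 0.0536 ((0.43676722049713135, -0.06242724880576134), 0.012293725274503231) [ 0.4392 -0.0617  0.054 ]
356 ((0.4329216480255127, 0.027593445032835007), (0.028156084939837456, 0.04617765173316002), 69.39572143554688)
```

View pics/w2c.png

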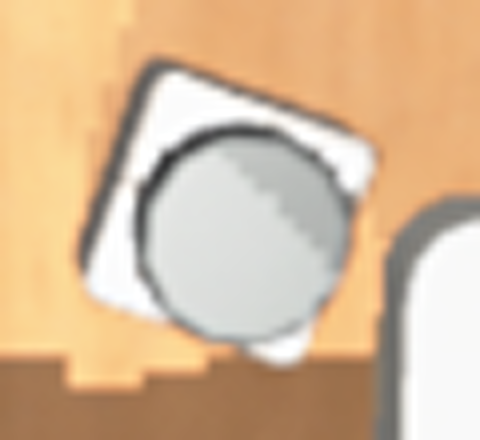

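Jar_square is at (0.4413, 0.0244) with its body turned about -22° (mod 90). I'll pick it with the jaws closing along y, gripping high on the lid.

apply_moves(targets=[{"dp": [-0.034, -0.037, 0], "yaw": -90}, {"dp": [-0.034, -0.037, 0], "yaw": -90}, {"dp": [-0.034, -0.037, 0], "yaw": -90}, {"dp": [-0.034, -0.037, 0], "yaw": -90}, {"dp": [-0.034, -0.037, 0], "yaw": -90}, {"dp": [-0.034, -0.037, 0], "yaw": -90}, {"dp": [-0.034, -0.037, 0], "yaw": -90}, {"dp": [-0.034, -0.037, 0], "yaw": -90}, {"dp": [-0.034, -0.037, 0], "yaw": -90}, {"dp": [-0.034, -0.037, 0], "yaw": -90}, {"dp": [-0.034, -0.037, 0], "yaw": -90}, {"dp": [-0.034, -0.037, 0], "yaw": -90}, {"dp": [-0.034, -0.037, 0], "yaw": -90}, {"dp": [-0.034, -0.037, -0.04], "yaw": -90}, {"dp": [-0.034, -0.037, -0.08], "yaw": -90}, {"dp": [-0.034, -0.037, -0.12], "yaw": -90}, {"dp": [-0.034, -0.037, -0.15], "yaw": -90}, {"dp": [-0.034, -0.037, -0.16], "yaw": -90}, {"dp": [-0.034, -0.037, -0.16], "yaw": -90}, {"dp": [-0.034, -0.037, -0.16], "yaw": -90}], grip=0.0)

```text
time_s: 7.25
tcp_pos: [0.4407, 0.0228, 0.1248]
eef_rot: [-179.9, -0.2, 179.7]
contact_force: [0.5, -0.1, -0.1]
gripper_width: 0.0437
gripper_force: 0.0
```

apply_moves(targets=[{"dp": [0.0005, 0.001, -0.02], "yaw": 0}, {"dp": [0.0005, 0.001, -0.04], "yaw": 0}, {"dp": [0.0005, 0.001, -0.05], "yaw": 0}, {"dp": [0.0005, 0.001, -0.057], "yaw": 0}, {"dp": [0.0005, 0.001, -0.061], "yaw": 0}, {"dp": [0.0005, 0.001, -0.061], "yaw": 0}])

```text
time_s: 7.75
tcp_pos: [0.4422, 0.0249, 0.0648]
eef_rot: [180.0, 0.0, 179.7]
contact_force: [0.1, -0.7, -0.8]
gripper_width: 0.0437
gripper_force: 0.0
```

apply_moves(targets=[{"dp": [0, 0, 0], "yaw": 0}, {"dp": [0, 0, 0], "yaw": 0}, {"dp": [0, 0, 0], "yaw": 0}, {"dp": [0, 0, 0], "yaw": 0}, {"dp": [0, 0, 0], "yaw": 0}, {"dp": [0, 0, 0], "yaw": 0}, {"dp": [0, 0, 0.005], "yaw": 0}, {"dp": [0, 0, 0.02], "yaw": 0}, {"dp": [0, 0, 0.05], "yaw": 0}, {"dp": [0, 0, 0.08], "yaw": 0}, {"dp": [0, 0, 0.11], "yaw": 0}, {"dp": [0, 0, 0.14], "yaw": 0}, {"dp": [0, 0, 0.14], "yaw": 0}], grip=1, squeeze=15)

```text
time_s: 8.83
tcp_pos: [0.4445, 0.0258, 0.2105]
eef_rot: [179.8, 0.5, 179.8]
contact_force: [1.0, -1.0, -0.5]
gripper_width: 0.0234
gripper_force: 15.0
```

apply_moves(targets=[{"dp": [0.0, -0.01, 0.01], "yaw": 6}, {"dp": [0.02, -0.02, 0.01], "yaw": 12}, {"dp": [0.04, -0.03, 0.01], "yaw": 18}, {"dp": [0.06, -0.036, 0.01], "yaw": 22}, {"dp": [0.08, -0.036, 0.01], "yaw": 22}, {"dp": [0.095, -0.036, 0.01], "yaw": 22}, {"dp": [0.105, -0.036, 0.01], "yaw": 22}, {"dp": [0.105, -0.036, 0.01], "yaw": 22}, {"dp": [0.105, -0.036, 0.0], "yaw": 22}, {"dp": [0.105, -0.036, -0.02], "yaw": 22}, {"dp": [0.105, -0.036, -0.04], "yaw": 22}, {"dp": [0.105, -0.036, -0.06], "yaw": 22}, {"dp": [0.105, -0.036, -0.075], "yaw": 22}, {"dp": [0.105, -0.036, -0.085], "yaw": 22}, {"dp": [0.105, -0.036, -0.085], "yaw": 22}, {"dp": [0.105, -0.036, -0.085], "yaw": 22}])

```text
time_s: 10.17
tcp_pos: [0.5464, -0.011, 0.1195]
eef_rot: [-180.0, -0.0, -158.3]
contact_force: [1.4, 0.4, -0.5]
gripper_width: 0.0232
gripper_force: 15.0
```

```bash
python3 - <<'E'
from h import *
s=get_state(); print(s['tcp_pos'],s['eef_rot'],s['joints'].round(1))
E
```

```text
[ 0.54636017 -0.01102296  0.11948565] [-1.79996587e+02 -4.72639885e-02 -1.58270809e+02] [ 19.4  15.5 -25.3   0.  -49.2 -87.7]
```

apply_moves(targets=[{"dp": [0.001, 0, -0.01], "yaw": 0}, {"dp": [0.001, 0, -0.02], "yaw": 0}, {"dp": [0.001, 0, -0.03], "yaw": 0}, {"dp": [0.001, 0, -0.037], "yaw": 0}, {"dp": [0.001, 0, -0.042], "yaw": 0}, {"dp": [0.001, 0, -0.044], "yaw": 0}, {"dp": [0.001, 0, -0.044], "yaw": 0}])

```text
time_s: 10.75
tcp_pos: [0.5481, -0.0111, 0.0753]
eef_rot: [-180.0, -0.0, -158.3]
contact_force: [0.6, -0.1, -0.5]
gripper_width: 0.0229
gripper_force: 15.0
```

apply_moves(targets=[{"dp": [0, 0, 0], "yaw": 0}, {"dp": [0, 0, 0], "yaw": 0}, {"dp": [0, 0, 0], "yaw": 0}, {"dp": [0, 0, 0], "yaw": 0}, {"dp": [0, 0, 0.01], "yaw": 0}, {"dp": [0, 0, 0.03], "yaw": 0}, {"dp": [0, 0, 0.06], "yaw": 0}, {"dp": [0, 0, 0.1], "yaw": 0}, {"dp": [0, 0, 0.14], "yaw": 0}, {"dp": [-0.03, 0.04, 0.18], "yaw": 0}, {"dp": [-0.06, 0.07, 0.2], "yaw": 0}, {"dp": [-0.09, 0.07, 0.21], "yaw": 0}, {"dp": [-0.09, 0.07, 0.21], "yaw": 0}], grip=0.2)

```text
time_s: 11.83
tcp_pos: [0.4557, 0.06, 0.2895]
eef_rot: [179.9, 0.3, -158.2]
contact_force: [-0.1, 0.5, 0.4]
gripper_width: 0.0349
gripper_force: 0.0
```

```bash
python3 - <<'E'
from h import *
c,s=wrist(); print(s['tcp_pos'],s['eef_rot'],s['time_s'])
save('w3.png',c['image'])
W=cloud(c); P=W.reshape(-1,3)
for n,x,y,z in(('j1',.547,-.011,.064),('j2',.437,-.0624,.054),('j3',.44,-.149,.054)):
    t=P[(abs(P[:,2]-z)<.005)&(np.hypot(P[:,0]-x,P[:,1]-y)<.03)]
    print(n,len(t),np.median(t[:,2]) if len(t) else 0,cv2.minEnclosingCircle(t[:,:2].astype(np.float32)) if len(t) else 0)
E
```

```text
[0.45567484 0.05999742 0.28948855] [ 179.94377162    0.29125274 -158.23041229] 11.8333
j1 426 0.06355328345005322 ((0.5470180511474609, -0.011690259911119938), 0.012159107252955437)
j2 620 0.05363867308190888 ((0.43668559193611145, -0.062071025371551514), 0.012406003661453724)
j3 688 0.053507664444905526 ((0.43936651945114136, -0.1479467749595642), 0.012342885136604309)
```

View pics/w3.png

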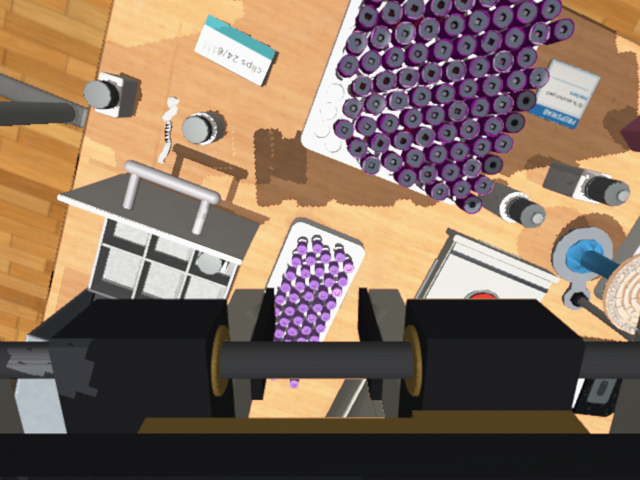

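Jar_square stands in the left front place: its lid is at (0.547,-0.012) with top z 0.0635. Next is jar_round, at (0.4367,-0.0621).

apply_moves(targets=[{"dp": [-0.019, -0.04, 0], "yaw": -7}, {"dp": [-0.019, -0.08, 0], "yaw": -14}, {"dp": [-0.019, -0.122, 0], "yaw": -21}, {"dp": [-0.019, -0.122, -0.04], "yaw": -22}, {"dp": [-0.019, -0.122, -0.08], "yaw": -22}, {"dp": [-0.019, -0.122, -0.12], "yaw": -22}, {"dp": [-0.019, -0.122, -0.15], "yaw": -22}, {"dp": [-0.019, -0.122, -0.165], "yaw": -22}, {"dp": [-0.019, -0.122, -0.165], "yaw": -22}, {"dp": [-0.019, -0.122, -0.165], "yaw": -22}], grip=0.0)

```text
time_s: 12.72
tcp_pos: [0.4388, -0.0633, 0.1206]
eef_rot: [-180.0, -0.1, 179.7]
contact_force: [-0.1, -0.5, 0.2]
gripper_width: 0.0443
gripper_force: 0.0
```

apply_moves(targets=[{"dp": [-0.0015, 0.001, -0.02], "yaw": 0}, {"dp": [-0.0015, 0.001, -0.04], "yaw": 0}, {"dp": [-0.0015, 0.001, -0.05], "yaw": 0}, {"dp": [-0.0015, 0.001, -0.056], "yaw": 0}, {"dp": [-0.0015, 0.001, -0.056], "yaw": 0}, {"dp": [-0.0015, 0.001, -0.056], "yaw": 0}])

```text
time_s: 13.22
tcp_pos: [0.4384, -0.0618, 0.0657]
eef_rot: [180.0, 0.1, 179.7]
contact_force: [0.7, -0.9, -0.3]
gripper_width: 0.0439
gripper_force: 0.0
```

apply_moves(targets=[{"dp": [0, 0, 0], "yaw": 0}, {"dp": [0, 0, 0], "yaw": 0}, {"dp": [0, 0, 0], "yaw": 0}, {"dp": [0, 0, 0], "yaw": 0}, {"dp": [0, 0, 0], "yaw": 0}, {"dp": [0, 0, 0], "yaw": 0}, {"dp": [0, 0, 0.005], "yaw": 0}, {"dp": [0, 0, 0.02], "yaw": 0}, {"dp": [0, 0, 0.05], "yaw": 0}, {"dp": [0, 0, 0.08], "yaw": 0}, {"dp": [0, 0, 0.11], "yaw": 0}, {"dp": [0, 0, 0.14], "yaw": 0}, {"dp": [0, 0, 0.14], "yaw": 0}, {"dp": [0, 0, 0.14], "yaw": 0}], grip=1, squeeze=15)

```text
time_s: 14.38
tcp_pos: [0.438, -0.0617, 0.2062]
eef_rot: [179.9, 0.2, 179.7]
contact_force: [-0.2, 0.5, -1.9]
gripper_width: 0.0234
gripper_force: 15.0
```

apply_moves(targets=[{"dp": [0.0, 0.005, 0.01], "yaw": 6}, {"dp": [0.02, 0.005, 0.01], "yaw": 12}, {"dp": [0.04, 0.005, 0.01], "yaw": 18}, {"dp": [0.06, 0.005, 0.01], "yaw": 24}, {"dp": [0.08, 0.005, 0.01], "yaw": 30}, {"dp": [0.095, 0.005, 0.01], "yaw": 36}, {"dp": [0.107, 0.005, 0.01], "yaw": 40}, {"dp": [0.107, 0.005, 0.01], "yaw": 40}, {"dp": [0.107, 0.005, 0.0], "yaw": 40}, {"dp": [0.107, 0.005, -0.02], "yaw": 40}, {"dp": [0.107, 0.005, -0.04], "yaw": 40}, {"dp": [0.107, 0.005, -0.06], "yaw": 40}, {"dp": [0.107, 0.005, -0.075], "yaw": 40}, {"dp": [0.107, 0.005, -0.085], "yaw": 40}, {"dp": [0.107, 0.005, -0.085], "yaw": 40}, {"dp": [0.107, 0.005, -0.085], "yaw": 40}])

```text
time_s: 15.72
tcp_pos: [0.5435, -0.0571, 0.119]
eef_rot: [180.0, -0.1, -140.3]
contact_force: [0.2, -0.8, 0.0]
gripper_width: 0.0237
gripper_force: 15.0
```

apply_moves(targets=[{"dp": [0.002, 0, -0.01], "yaw": 0}, {"dp": [0.002, 0, -0.02], "yaw": 0}, {"dp": [0.002, 0, -0.03], "yaw": 0}, {"dp": [0.002, 0, -0.037], "yaw": 0}, {"dp": [0.002, 0, -0.041], "yaw": 0}, {"dp": [0.002, 0, -0.043], "yaw": 0}, {"dp": [0.002, 0, -0.043], "yaw": 0}])

```text
time_s: 16.3
tcp_pos: [0.5466, -0.057, 0.0762]
eef_rot: [-180.0, -0.0, -140.3]
contact_force: [1.9, -0.6, -1.1]
gripper_width: 0.0238
gripper_force: 16.2
```

apply_moves(targets=[{"dp": [0, 0, 0], "yaw": 0}, {"dp": [0, 0, 0], "yaw": 0}, {"dp": [0, 0, 0], "yaw": 0}, {"dp": [0, 0, 0], "yaw": 0}, {"dp": [0, 0, 0.01], "yaw": 0}, {"dp": [0, 0, 0.03], "yaw": 0}, {"dp": [0, 0, 0.06], "yaw": 0}, {"dp": [0, 0, 0.1], "yaw": 0}, {"dp": [0, 0, 0.14], "yaw": 0}, {"dp": [-0.03, 0.04, 0.18], "yaw": 0}, {"dp": [-0.06, 0.07, 0.2], "yaw": -7}, {"dp": [-0.09, 0.1, 0.21], "yaw": -14}, {"dp": [-0.09, 0.1, 0.21], "yaw": -18}, {"dp": [-0.09, 0.1, 0.21], "yaw": -18}], grip=0.25)

```text
time_s: 17.47
tcp_pos: [0.4541, 0.0454, 0.2899]
eef_rot: [179.9, 0.3, -158.6]
contact_force: [0.5, -0.4, -0.4]
gripper_width: 0.033
gripper_force: 0.0
```

```bash
cat > meas.py <<'E'
from h import *
c,s=wrist(); print(s['tcp_pos'].round(4),s['eef_rot'].round(2),s['time_s'],s['gripper_width'])
W=cloud(c); P=W.reshape(-1,3)
import sys
for a in sys.argv[1:]:
    x,y,z=map(float,a.split(','))
    t=P[(abs(P[:,2]-z)<.005)&(np.hypot(P[:,0]-x,P[:,1]-y)<.028)]
    if len(t)>3: print(a,len(t),np.median(t[:,2]).round(4),cv2.minEnclosingCircle(t[:,:2].astype(np.float32)))
    else: print(a,'none')
E
python3 meas.py .547,-.011,.064 .546,-.057,.064 .4394,-.148,.054; python3 - <<'E'
from h import *
c=load('wrist'); W=cloud(c); d=W-np.array([.4394,-.148,0]); m=(np.hypot(d[...,0],d[...,1])<.03)&(W[...,2]>.028)&(W[...,2]<.038)
print(m.sum(),cv2.minAreaRect(W[m][:,:2].astype(np.float32)))
v,u=np.argwhere(m).mean(0).astype(int); print(u,v); v=max(v,40);u=min(max(u,40),600)
save('j3.png',c['image'][v-40:v+40,u-40:u+40],6)
E
```

```text
[0.4541 0.0454 0.2899] [ 179.92    0.3  -158.56] 17.4667 0.03298100178953445
.547,-.011,.064 405 0.0637 ((0.5462701916694641, -0.011767523363232613), 0.01218580361455679)
.546,-.057,.064 422 0.0636 ((0.5457427501678467, -0.0577157624065876), 0.012097072787582874)
.4394,-.148,.054 673 0.0535 ((0.43957772850990295, -0.14823339879512787), 0.012570302002131939)
501 ((0.4392169713973999, -0.14783288538455963), (0.03595281019806862, 0.022376196458935738), 5.358978748321533)
128 102
```

View pics/j3.png

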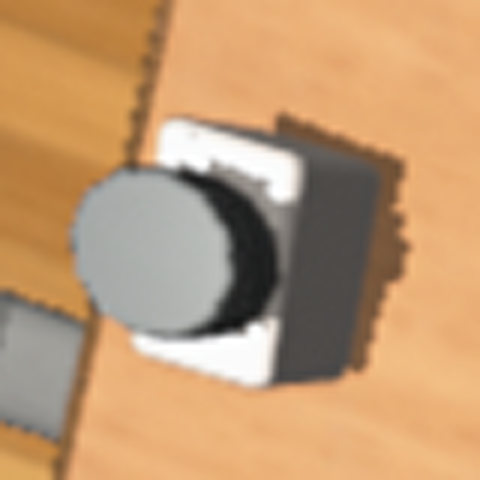

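Jar_flat is confirmed: its outline measures 36 x 22 mm, the long side lies along x, and it is turned +5°. Both placed jars stand correctly.

apply_moves(targets=[{"dp": [-0.015, -0.04, 0], "yaw": 7}, {"dp": [-0.015, -0.08, 0], "yaw": 14}, {"dp": [-0.015, -0.12, 0], "yaw": 18.5}, {"dp": [-0.015, -0.16, 0], "yaw": 18.5}, {"dp": [-0.015, -0.194, 0], "yaw": 18.5}, {"dp": [-0.015, -0.194, -0.04], "yaw": 18.5}, {"dp": [-0.015, -0.194, -0.08], "yaw": 18.5}, {"dp": [-0.015, -0.194, -0.12], "yaw": 18.5}, {"dp": [-0.015, -0.194, -0.15], "yaw": 18.5}, {"dp": [-0.015, -0.194, -0.165], "yaw": 18.5}, {"dp": [-0.015, -0.194, -0.165], "yaw": 18.5}, {"dp": [-0.015, -0.194, -0.165], "yaw": 18.5}], grip=0.0)

```text
time_s: 18.52
tcp_pos: [0.4409, -0.1517, 0.121]
eef_rot: [179.9, -0.1, -139.8]
contact_force: [0.1, -0.2, 0.6]
gripper_width: 0.0439
gripper_force: 0.0
```

apply_moves(targets=[{"dp": [-0.001, 0.003, -0.02], "yaw": 0}, {"dp": [-0.001, 0.003, -0.04], "yaw": 0}, {"dp": [-0.001, 0.003, -0.05], "yaw": 0}, {"dp": [-0.001, 0.003, -0.057], "yaw": 0}, {"dp": [-0.001, 0.003, -0.057], "yaw": 0}, {"dp": [-0.001, 0.003, -0.057], "yaw": 0}])

```text
time_s: 19.02
tcp_pos: [0.4413, -0.1481, 0.0656]
eef_rot: [-179.9, 0.1, -139.8]
contact_force: [0.1, 0.1, 0.6]
gripper_width: 0.044
gripper_force: 0.0
```

apply_moves(targets=[{"dp": [0, 0, 0], "yaw": 0}, {"dp": [0, 0, 0], "yaw": 0}, {"dp": [0, 0, 0], "yaw": 0}, {"dp": [0, 0, 0], "yaw": 0}, {"dp": [0, 0, 0], "yaw": 0}, {"dp": [0, 0, 0], "yaw": 0}, {"dp": [0, 0, 0.005], "yaw": 0}, {"dp": [0, 0, 0.02], "yaw": 0}, {"dp": [0, 0, 0.05], "yaw": 0}, {"dp": [0, 0, 0.08], "yaw": 0}, {"dp": [0, 0, 0.11], "yaw": 0}, {"dp": [0, 0, 0.14], "yaw": 0}, {"dp": [0, 0, 0.14], "yaw": 0}, {"dp": [0, 0, 0.14], "yaw": 0}], grip=1, squeeze=15)

```text
time_s: 20.18
tcp_pos: [0.4412, -0.1479, 0.2063]
eef_rot: [-179.9, 0.2, -139.8]
contact_force: [-0.1, -0.1, -0.6]
gripper_width: 0.0231
gripper_force: 15.0
```

apply_moves(targets=[{"dp": [0.0, 0.01, 0.01], "yaw": -3}, {"dp": [0.02, 0.02, 0.01], "yaw": -5}, {"dp": [0.04, 0.03, 0.01], "yaw": -5}, {"dp": [0.06, 0.04, 0.01], "yaw": -5}, {"dp": [0.08, 0.045, 0.01], "yaw": -5}, {"dp": [0.095, 0.045, 0.01], "yaw": -5}, {"dp": [0.106, 0.045, 0.01], "yaw": -5}, {"dp": [0.106, 0.045, 0.01], "yaw": -5}, {"dp": [0.106, 0.045, 0.0], "yaw": -5}, {"dp": [0.106, 0.045, -0.02], "yaw": -5}, {"dp": [0.106, 0.045, -0.04], "yaw": -5}, {"dp": [0.106, 0.045, -0.06], "yaw": -5}, {"dp": [0.106, 0.045, -0.075], "yaw": -5}, {"dp": [0.106, 0.045, -0.085], "yaw": -5}, {"dp": [0.106, 0.045, -0.085], "yaw": -5}, {"dp": [0.106, 0.045, -0.085], "yaw": -5}])

```text
time_s: 21.52
tcp_pos: [0.5457, -0.1033, 0.1193]
eef_rot: [180.0, -0.1, -144.8]
contact_force: [0.8, 0.4, -0.2]
gripper_width: 0.0232
gripper_force: 15.0
```

apply_moves(targets=[{"dp": [0, 0, -0.01], "yaw": 0}, {"dp": [0, 0, -0.02], "yaw": 0}, {"dp": [0, 0, -0.03], "yaw": 0}, {"dp": [0, 0, -0.037], "yaw": 0}, {"dp": [0, 0, -0.041], "yaw": 0}, {"dp": [0, 0, -0.043], "yaw": 0}, {"dp": [0, 0, -0.043], "yaw": 0}])

```text
time_s: 22.1
tcp_pos: [0.5462, -0.1031, 0.076]
eef_rot: [180.0, -0.1, -144.8]
contact_force: [0.6, -0.1, -0.2]
gripper_width: 0.0235
gripper_force: 15.0
```

apply_moves(targets=[{"dp": [0, 0, 0], "yaw": 0}, {"dp": [0, 0, 0], "yaw": 0}, {"dp": [0, 0, 0], "yaw": 0}, {"dp": [0, 0, 0], "yaw": 0}, {"dp": [0, 0, 0.01], "yaw": 0}, {"dp": [0, 0, 0.03], "yaw": 0}, {"dp": [0, 0, 0.06], "yaw": 0}, {"dp": [0, 0, 0.1], "yaw": 0}, {"dp": [0, 0, 0.14], "yaw": 0}, {"dp": [-0.03, 0.03, 0.17], "yaw": 0}, {"dp": [-0.06, 0.06, 0.19], "yaw": -5}, {"dp": [-0.09, 0.09, 0.2], "yaw": -10}, {"dp": [-0.1, 0.125, 0.21], "yaw": -14}, {"dp": [-0.11, 0.16, 0.21], "yaw": -14}, {"dp": [-0.11, 0.16, 0.21], "yaw": -14}, {"dp": [-0.11, 0.16, 0.21], "yaw": -14}], grip=0.25)

```text
time_s: 23.43
tcp_pos: [0.4354, 0.0591, 0.2875]
eef_rot: [179.9, 0.1, -158.5]
contact_force: [0.1, -1.5, -0.3]
gripper_width: 0.0326
gripper_force: 0.0
```

```bash
python3 meas.py .547,-.011,.064 .546,-.057,.064 .546,-.102,.064 .393,.233,.089 .35,.288,.089; python3 - <<'E'
from h import *
c=load('wrist'); W=cloud(c)
for b in((.393,.233),(.35,.288)):
    d=W-np.array([*b,0]); m=(np.hypot(d[...,0],d[...,1])<.028)&(W[...,2]>.04)&(W[...,2]<.061)
    if m.sum()>5: print(m.sum(),cv2.minAreaRect(W[m][:,:2].astype(np.float32)),np.argwhere(m).mean(0))
save('w4.png',c['image'])
E
```

```text
[0.4354 0.0591 0.2875] [ 1.7995e+02  1.1000e-01 -1.5852e+02] 23.4333 0.032587142360644576
.547,-.011,.064 338 0.0636 ((0.5467837452888489, -0.011905918829143047), 0.01223819050937891)
.546,-.057,.064 346 0.0636 ((0.5460665822029114, -0.057929642498493195), 0.01223914697766304)
.546,-.102,.064 327 0.0636 ((0.5450588464736938, -0.10331591963768005), 0.012169203720986843)
.393,.233,.089 411 0.0898 ((0.3936273455619812, 0.23338279128074646), 0.01110221166163683)
.35,.288,.089 435 0.0896 ((0.3507576584815979, 0.28853368759155273), 0.011108515784144402)
523 ((0.392863005399704, 0.23032644391059875), (0.023202791810035706, 0.029218412935733795), 80.98176574707031) [221.31548757 497.48948375]
724 ((0.350894033908844, 0.28842994570732117), (0.028299780562520027, 0.028135081753134727), 7.885654926300049) [202.49309392 571.49723757]
```

View pics/w4.png

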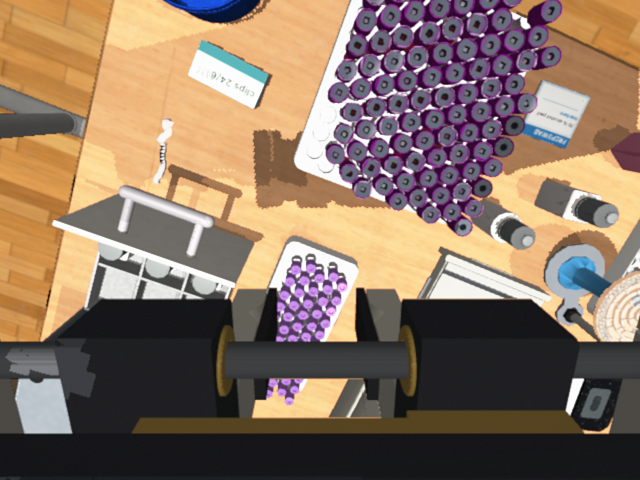

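All three jars stand in front places. Bottle_round's head is at (0.3936,0.2334) and bottle_square's at (0.3508,0.2885), turned +8°. I'll take the round one first, with the jaws along x to stay clear of the tubes.

apply_moves(targets=[{"dp": [-0.01, 0.03, 0], "yaw": 7}, {"dp": [-0.02, 0.06, 0], "yaw": 14}, {"dp": [-0.03, 0.09, 0], "yaw": 21}, {"dp": [-0.042, 0.12, 0], "yaw": 28}, {"dp": [-0.042, 0.15, 0], "yaw": 35}, {"dp": [-0.042, 0.174, 0], "yaw": 42}, {"dp": [-0.042, 0.174, 0], "yaw": 49}, {"dp": [-0.042, 0.174, 0], "yaw": 56}, {"dp": [-0.042, 0.174, 0], "yaw": 63}, {"dp": [-0.042, 0.174, 0], "yaw": 68.5}, {"dp": [-0.042, 0.174, -0.03], "yaw": 68.5}, {"dp": [-0.042, 0.174, -0.07], "yaw": 68.5}, {"dp": [-0.042, 0.174, -0.1], "yaw": 68.5}, {"dp": [-0.042, 0.174, -0.12], "yaw": 68.5}, {"dp": [-0.042, 0.174, -0.13], "yaw": 68.5}, {"dp": [-0.042, 0.174, -0.13], "yaw": 68.5}, {"dp": [-0.042, 0.174, -0.13], "yaw": 68.5}], grip=0.15)

```text
time_s: 24.9
tcp_pos: [0.3948, 0.2298, 0.1561]
eef_rot: [179.9, -0.1, -90.4]
contact_force: [-0.8, 0.2, 0.4]
gripper_width: 0.0372
gripper_force: 0.0
```

```bash
python3 - <<'E'
from h import *
s=get_state(); print(s['tcp_pos'].round(4),s['eef_rot'].round(1),s['gripper_width'],s['joints'].round(0))
E
```

```text
[0.3948 0.2298 0.1561] [ 1.799e+02 -1.000e-01 -9.040e+01] 0.037229817755115656 [ 55.   5. -33.   0. -52. -55.]
```

apply_moves(targets=[{"dp": [-0.001, 0.0035, -0.015], "yaw": 0}, {"dp": [-0.001, 0.0035, -0.03], "yaw": 0}, {"dp": [-0.001, 0.0035, -0.045], "yaw": 0}, {"dp": [-0.001, 0.0035, -0.058], "yaw": 0}, {"dp": [-0.001, 0.0035, -0.068], "yaw": 0}, {"dp": [-0.001, 0.0035, -0.074], "yaw": 0}, {"dp": [-0.001, 0.0035, -0.074], "yaw": 0}, {"dp": [-0.001, 0.0035, -0.074], "yaw": 0}])

```text
time_s: 25.57
tcp_pos: [0.3939, 0.2347, 0.0832]
eef_rot: [-180.0, 0.0, -90.3]
contact_force: [0.4, -0.5, 0.1]
gripper_width: 0.0374
gripper_force: 0.0
```

apply_moves(targets=[{"dp": [0, -0.001, 0], "yaw": 0}, {"dp": [0, -0.001, 0], "yaw": 0}, {"dp": [0, -0.001, 0], "yaw": 0}, {"dp": [0, -0.001, 0], "yaw": 0}, {"dp": [0, -0.001, 0], "yaw": 0}, {"dp": [0, -0.001, 0], "yaw": 0}], grip=1, squeeze=20)

```text
time_s: 26.07
tcp_pos: [0.3937, 0.2338, 0.0831]
eef_rot: [-180.0, 0.0, -90.3]
contact_force: [-1.0, -0.9, 6.0]
gripper_width: 0.0217
gripper_force: 20.0
```

apply_moves(targets=[{"dp": [0, 0, 0.003], "yaw": 0}, {"dp": [0, 0, 0.008], "yaw": 0}, {"dp": [0, 0, 0.016], "yaw": 0}, {"dp": [0, 0, 0.028], "yaw": 0}, {"dp": [0, 0, 0.043], "yaw": 0}, {"dp": [0, 0, 0.06], "yaw": 0}, {"dp": [0, 0, 0.078], "yaw": 0}, {"dp": [0, 0, 0.096], "yaw": 0}, {"dp": [0, 0, 0.114], "yaw": 0}, {"dp": [0, 0, 0.132], "yaw": 0}, {"dp": [0, 0, 0.15], "yaw": 0}, {"dp": [0, 0, 0.165], "yaw": 0}, {"dp": [0, 0, 0.177], "yaw": 0}, {"dp": [0, 0, 0.185], "yaw": 0}, {"dp": [0, 0, 0.187], "yaw": 0}])

```text
time_s: 27.32
tcp_pos: [0.3937, 0.2337, 0.2713]
eef_rot: [-179.9, 0.1, -90.3]
contact_force: [0.1, 0.4, -1.2]
gripper_width: 0.0217
gripper_force: 20.0
```

apply_moves(targets=[{"dp": [0.002, -0.003, 0], "yaw": 0}, {"dp": [0.007, -0.01, 0], "yaw": -2}, {"dp": [0.015, -0.022, 0], "yaw": -4}, {"dp": [0.026, -0.037, 0], "yaw": -6}, {"dp": [0.039, -0.055, 0], "yaw": -9}, {"dp": [0.053, -0.075, 0], "yaw": -13}, {"dp": [0.069, -0.098, 0], "yaw": -17}, {"dp": [0.086, -0.121, 0], "yaw": -21}, {"dp": [0.103, -0.146, 0], "yaw": -25}, {"dp": [0.12, -0.17, 0], "yaw": -29}, {"dp": [0.137, -0.193, 0], "yaw": -33}, {"dp": [0.153, -0.216, 0], "yaw": -37}, {"dp": [0.167, -0.236, 0], "yaw": -41}, {"dp": [0.18, -0.254, 0], "yaw": -44}, {"dp": [0.191, -0.269, 0], "yaw": -46}, {"dp": [0.199, -0.281, 0], "yaw": -48}, {"dp": [0.204, -0.288, 0], "yaw": -50}, {"dp": [0.206, -0.291, 0], "yaw": -50}, {"dp": [0.206, -0.291, 0], "yaw": -50}, {"dp": [0.206, -0.291, 0], "yaw": -50}])

```text
time_s: 28.98
tcp_pos: [0.599, -0.0572, 0.2694]
eef_rot: [180.0, -0.0, -140.3]
contact_force: [-0.6, 0.5, -0.7]
gripper_width: 0.0216
gripper_force: 20.0
```

apply_moves(targets=[{"dp": [0, 0, -0.003], "yaw": 0}, {"dp": [0, 0, -0.009], "yaw": 0}, {"dp": [0, 0, -0.019], "yaw": 0}, {"dp": [0, 0, -0.033], "yaw": 0}, {"dp": [0, 0, -0.05], "yaw": 0}, {"dp": [0, 0, -0.067], "yaw": 0}, {"dp": [0, 0, -0.084], "yaw": 0}, {"dp": [0, 0, -0.1], "yaw": 0}, {"dp": [0, 0, -0.112], "yaw": 0}, {"dp": [0, 0, -0.12], "yaw": 0}, {"dp": [0, 0, -0.123], "yaw": 0}, {"dp": [0, 0, -0.123], "yaw": 0}, {"dp": [0, 0, -0.123], "yaw": 0}])

```text
time_s: 30.07
tcp_pos: [0.5996, -0.0574, 0.1469]
eef_rot: [-180.0, 0.0, -140.3]
contact_force: [0.7, -0.2, -1.0]
gripper_width: 0.0217
gripper_force: 20.0
```

apply_moves(targets=[{"dp": [0.0005, 0, -0.006], "yaw": 0}, {"dp": [0.0005, 0, -0.014], "yaw": 0}, {"dp": [0.0005, 0, -0.024], "yaw": 0}, {"dp": [0.0005, 0, -0.034], "yaw": 0}, {"dp": [0.0005, 0, -0.042], "yaw": 0}, {"dp": [0.0005, 0, -0.047], "yaw": 0}, {"dp": [0.0005, 0, -0.05], "yaw": 0}, {"dp": [0.0005, 0, -0.052], "yaw": 0}, {"dp": [0.0005, 0, -0.053], "yaw": 0}, {"dp": [0.0005, 0, -0.053], "yaw": 0}])

```text
time_s: 30.9
tcp_pos: [0.6, -0.0575, 0.0936]
eef_rot: [-180.0, 0.0, -140.3]
contact_force: [0.4, 0.4, -1.3]
gripper_width: 0.0218
gripper_force: 20.0
```

apply_moves(targets=[{"dp": [0, 0, -0.001], "yaw": 0}, {"dp": [0, 0, -0.001], "yaw": 0}, {"dp": [0, 0, -0.001], "yaw": 0}])

```text
time_s: 31.15
tcp_pos: [0.6003, -0.0575, 0.0932]
eef_rot: [-180.0, 0.1, -140.3]
contact_force: [-0.2, -0.1, 1.9]
gripper_width: 0.0215
gripper_force: 20.0
```

apply_moves(targets=[{"dp": [0, 0, 0], "yaw": 0}, {"dp": [0, 0, 0], "yaw": 0}, {"dp": [0, 0, 0], "yaw": 0}, {"dp": [0, 0, 0], "yaw": 0}, {"dp": [0, 0, 0.005], "yaw": 0}, {"dp": [0, 0, 0.015], "yaw": 0}, {"dp": [0, 0, 0.03], "yaw": 0}, {"dp": [0, 0, 0.05], "yaw": 0}, {"dp": [0, 0, 0.08], "yaw": 0}, {"dp": [0, 0, 0.12], "yaw": 0}, {"dp": [0, 0, 0.16], "yaw": 0}, {"dp": [0, 0, 0.2], "yaw": 0}, {"dp": [-0.04, 0.03, 0.2], "yaw": 0}, {"dp": [-0.08, 0.06, 0.2], "yaw": -6}, {"dp": [-0.12, 0.09, 0.2], "yaw": -12}, {"dp": [-0.16, 0.12, 0.2], "yaw": -18}, {"dp": [-0.16, 0.12, 0.2], "yaw": -18}, {"dp": [-0.16, 0.12, 0.2], "yaw": -18}], grip=0.3)

```text
time_s: 32.65
tcp_pos: [0.4361, 0.0643, 0.2943]
eef_rot: [179.9, 0.2, -158.2]
contact_force: [0.0, -0.2, -0.1]
gripper_width: 0.0307
gripper_force: 0.0
```

```bash
python3 meas.py .547,-.012,.064 .546,-.057,.064 .546,-.103,.064 .600,-.0575,.10 .3508,.2885,.089; python3 - <<'E'
from h import *
c=load('wrist'); W=cloud(c)
for b in((.3508,.2885),):
    d=W-np.array([*b,0]); m=(np.hypot(d[...,0],d[...,1])<.028)&(W[...,2]>.04)&(W[...,2]<.061)
    if m.sum()>5: print(m.sum(),cv2.minAreaRect(W[m][:,:2].astype(np.float32)))
E
```

```text
[0.4361 0.0643 0.2943] [ 1.7990e+02  1.7000e-01 -1.5816e+02] 32.65 0.03066963546815421
.547,-.012,.064 345 0.0636 ((0.5466863512992859, -0.01187092810869217), 0.012107252143323421)
.546,-.057,.064 349 0.0635 ((0.5462783575057983, -0.05777781084179878), 0.01217496208846569)
.546,-.103,.064 332 0.0636 ((0.5449676513671875, -0.10337928682565689), 0.01213834434747696)
.600,-.0575,.10 none
.3508,.2885,.089 417 0.0897 ((0.3508484661579132, 0.2884579598903656), 0.011280154809355736)
684 ((0.3507266342639923, 0.2886342406272888), (0.028070511296391487, 0.029534371569752693), 7.7499470710754395)
```

apply_moves(targets=[{"dp": [-0.01, 0.03, 0], "yaw": 7}, {"dp": [-0.025, 0.06, 0], "yaw": 14}, {"dp": [-0.04, 0.09, 0], "yaw": 21}, {"dp": [-0.05, 0.12, 0], "yaw": 26}, {"dp": [-0.06, 0.15, 0], "yaw": 26}, {"dp": [-0.07, 0.18, 0], "yaw": 26}, {"dp": [-0.08, 0.21, 0], "yaw": 26}, {"dp": [-0.085, 0.226, 0], "yaw": 26}, {"dp": [-0.085, 0.226, -0.03], "yaw": 26}, {"dp": [-0.085, 0.226, -0.07], "yaw": 26}, {"dp": [-0.085, 0.226, -0.11], "yaw": 26}, {"dp": [-0.085, 0.226, -0.13], "yaw": 26}, {"dp": [-0.085, 0.226, -0.137], "yaw": 26}, {"dp": [-0.085, 0.226, -0.137], "yaw": 26}, {"dp": [-0.085, 0.226, -0.137], "yaw": 26}], grip=0.15)

```text
time_s: 33.95
tcp_pos: [0.3559, 0.2891, 0.1567]
eef_rot: [-180.0, 0.1, -132.3]
contact_force: [0.2, 0.8, 0.3]
gripper_width: 0.0374
gripper_force: 0.0
```

apply_moves(targets=[{"dp": [-0.005, -0.0005, 0], "yaw": 0}, {"dp": [-0.005, -0.0005, -0.01], "yaw": 0}, {"dp": [-0.005, -0.0005, -0.025], "yaw": 0}, {"dp": [-0.005, -0.0005, -0.04], "yaw": 0}, {"dp": [-0.005, -0.0005, -0.055], "yaw": 0}, {"dp": [-0.005, -0.0005, -0.067], "yaw": 0}, {"dp": [-0.005, -0.0005, -0.0735], "yaw": 0}, {"dp": [-0.005, -0.0005, -0.0735], "yaw": 0}, {"dp": [-0.005, -0.0005, -0.0735], "yaw": 0}])

```text
time_s: 34.7
tcp_pos: [0.3502, 0.2886, 0.083]
eef_rot: [180.0, 0.1, -132.3]
contact_force: [0.6, 0.2, 0.2]
gripper_width: 0.0371
gripper_force: 0.0
```

apply_moves(targets=[{"dp": [0.0005, 0, 0], "yaw": 0}, {"dp": [0.0005, 0, 0], "yaw": 0}, {"dp": [0.0005, 0, 0], "yaw": 0}, {"dp": [0.0005, 0, 0], "yaw": 0}, {"dp": [0.0005, 0, 0], "yaw": 0}, {"dp": [0.0005, 0, 0], "yaw": 0}], grip=1, squeeze=20)

```text
time_s: 35.2
tcp_pos: [0.3507, 0.2885, 0.0827]
eef_rot: [180.0, 0.1, -132.3]
contact_force: [-1.8, -0.3, 6.5]
gripper_width: 0.0216
gripper_force: 20.0
```

apply_moves(targets=[{"dp": [0, 0, 0.003], "yaw": 0}, {"dp": [0, 0, 0.008], "yaw": 0}, {"dp": [0, 0, 0.016], "yaw": 0}, {"dp": [0, 0, 0.028], "yaw": 0}, {"dp": [0, 0, 0.043], "yaw": 0}, {"dp": [0, 0, 0.06], "yaw": 0}, {"dp": [0, 0, 0.078], "yaw": 0}, {"dp": [0, 0, 0.096], "yaw": 0}, {"dp": [0, 0, 0.114], "yaw": 0}, {"dp": [0, 0, 0.132], "yaw": 0}, {"dp": [0, 0, 0.15], "yaw": 0}, {"dp": [0, 0, 0.168], "yaw": 0}, {"dp": [0, 0, 0.184], "yaw": 0}, {"dp": [0, 0, 0.196], "yaw": 0}, {"dp": [0, 0, 0.2], "yaw": 0}, {"dp": [0, 0, 0.2], "yaw": 0}])

```text
time_s: 36.53
tcp_pos: [0.3505, 0.2881, 0.2832]
eef_rot: [180.0, 0.1, -132.3]
contact_force: [-0.3, 0.3, -0.9]
gripper_width: 0.0216
gripper_force: 20.0
```

apply_moves(targets=[{"dp": [0.002, -0.003, 0], "yaw": 0}, {"dp": [0.008, -0.01, 0], "yaw": 0}, {"dp": [0.018, -0.022, 0], "yaw": -1}, {"dp": [0.031, -0.038, 0], "yaw": -1}, {"dp": [0.047, -0.056, 0], "yaw": -2}, {"dp": [0.064, -0.078, 0], "yaw": -2}, {"dp": [0.084, -0.101, 0], "yaw": -3}, {"dp": [0.104, -0.125, 0], "yaw": -3}, {"dp": [0.125, -0.15, 0], "yaw": -4}, {"dp": [0.145, -0.175, 0], "yaw": -5}, {"dp": [0.165, -0.199, 0], "yaw": -5}, {"dp": [0.185, -0.222, 0], "yaw": -6}, {"dp": [0.202, -0.244, 0], "yaw": -6}, {"dp": [0.218, -0.262, 0], "yaw": -7}, {"dp": [0.231, -0.278, 0], "yaw": -7}, {"dp": [0.241, -0.29, 0], "yaw": -8}, {"dp": [0.247, -0.297, 0], "yaw": -8}, {"dp": [0.249, -0.3, 0], "yaw": -8}, {"dp": [0.249, -0.3, 0], "yaw": -8}, {"dp": [0.249, -0.3, 0], "yaw": -8}])

```text
time_s: 38.2
tcp_pos: [0.5989, -0.0119, 0.2817]
eef_rot: [180.0, -0.0, -140.3]
contact_force: [-0.0, 0.5, -2.2]
gripper_width: 0.0214
gripper_force: 20.0
```

```bash
python3 meas.py .547,-.012,.064 .546,-.057,.064 .600,-.0575,.10; python3 - <<'E'
from h import *
c=cap('top'); W=cloud(c).reshape(-1,3)
c2=cap('scene'); W2=cloud(c2).reshape(-1,3)
for w in(W,W2):
    t=w[(abs(w[:,2]-.098)<.008)&(np.hypot(w[:,0]-.6,w[:,1]+.057)<.025)]; print(len(t),t.mean(0) if len(t) else '')
save('s2.png',c2['image'][120:320,250:520],2.8)
E
```

```text
[ 0.5989 -0.0119  0.2817] [ 1.7997e+02 -4.0000e-02 -1.4028e+02] 38.2 0.02143210626154295
.547,-.012,.064 631 0.0636 ((0.5467780828475952, -0.011815357953310013), 0.012285944074392319)
.546,-.057,.064 681 0.0636 ((0.5463963150978088, -0.05800670385360718), 0.012224332429468632)
.600,-.0575,.10 495 0.1005 ((0.600239098072052, -0.05686574801802635), 0.010947398841381073)
56 [ 0.59897321 -0.05596196  0.10028694]
58 [ 0.59507496 -0.05254321  0.09789204]
```

View pics/s2.png

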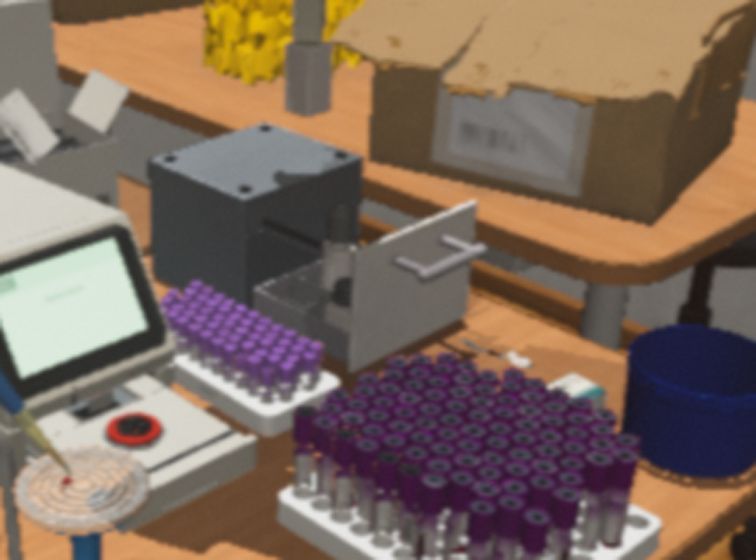

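The round bottle stands upright at (0.600,-0.057) with its head top at 0.1005. Lowering the square bottle into the left rear place.

apply_moves(targets=[{"dp": [0, 0, -0.003], "yaw": 0}, {"dp": [0, 0, -0.009], "yaw": 0}, {"dp": [0, 0, -0.019], "yaw": 0}, {"dp": [0, 0, -0.033], "yaw": 0}, {"dp": [0, 0, -0.05], "yaw": 0}, {"dp": [0, 0, -0.067], "yaw": 0}, {"dp": [0, 0, -0.084], "yaw": 0}, {"dp": [0, 0, -0.1], "yaw": 0}, {"dp": [0, 0, -0.115], "yaw": 0}, {"dp": [0, 0, -0.126], "yaw": 0}, {"dp": [0, 0, -0.132], "yaw": 0}, {"dp": [0, 0, -0.134], "yaw": 0}, {"dp": [0, 0, -0.134], "yaw": 0}, {"dp": [0, 0, -0.134], "yaw": 0}])

```text
time_s: 39.52
tcp_pos: [0.5998, -0.0119, 0.1487]
eef_rot: [-180.0, 0.0, -140.3]
contact_force: [0.3, -0.2, -1.1]
gripper_width: 0.0215
gripper_force: 20.0
```

apply_moves(targets=[{"dp": [0.0005, 0.0005, -0.006], "yaw": 0}, {"dp": [0.0005, 0.0005, -0.014], "yaw": 0}, {"dp": [0.0005, 0.0005, -0.024], "yaw": 0}, {"dp": [0.0005, 0.0005, -0.034], "yaw": 0}, {"dp": [0.0005, 0.0005, -0.042], "yaw": 0}, {"dp": [0.0005, 0.0005, -0.048], "yaw": 0}, {"dp": [0.0005, 0.0005, -0.051], "yaw": 0}, {"dp": [0.0005, 0.0005, -0.053], "yaw": 0}, {"dp": [0.0005, 0.0005, -0.054], "yaw": 0}, {"dp": [0.0005, 0.0005, -0.054], "yaw": 0}])

```text
time_s: 40.35
tcp_pos: [0.6, -0.0115, 0.0941]
eef_rot: [-180.0, 0.0, -140.3]
contact_force: [-0.1, -0.5, -1.0]
gripper_width: 0.0212
gripper_force: 20.0
```

apply_moves(targets=[{"dp": [0, 0, -0.0015], "yaw": 0}, {"dp": [0, 0, -0.0015], "yaw": 0}, {"dp": [0, 0, -0.0015], "yaw": 0}])

```text
time_s: 40.6
tcp_pos: [0.6, -0.0115, 0.0928]
eef_rot: [-180.0, 0.0, -140.3]
contact_force: [1.1, 0.1, -0.2]
gripper_width: 0.0218
gripper_force: 20.0
```

apply_moves(targets=[{"dp": [0, 0, 0], "yaw": 0}, {"dp": [0, 0, 0], "yaw": 0}, {"dp": [0, 0, 0], "yaw": 0}, {"dp": [0, 0, 0], "yaw": 0}, {"dp": [0, 0, 0.005], "yaw": 0}, {"dp": [0, 0, 0.015], "yaw": 0}, {"dp": [0, 0, 0.03], "yaw": 0}, {"dp": [0, 0, 0.05], "yaw": 0}, {"dp": [0, 0, 0.08], "yaw": 0}, {"dp": [0, 0, 0.12], "yaw": 0}, {"dp": [0, 0, 0.16], "yaw": 0}, {"dp": [0, 0, 0.2], "yaw": 0}, {"dp": [-0.03, 0.03, 0.2], "yaw": 7}, {"dp": [-0.06, 0.06, 0.2], "yaw": 14}, {"dp": [-0.09, 0.08, 0.2], "yaw": 21}, {"dp": [-0.11, 0.09, 0.2], "yaw": 28}, {"dp": [-0.124, 0.09, 0.2], "yaw": 35}, {"dp": [-0.124, 0.09, 0.2], "yaw": 42}, {"dp": [-0.124, 0.09, 0.2], "yaw": 49}, {"dp": [-0.124, 0.09, 0.2], "yaw": 50}], grip=0.3)

```text
time_s: 42.27
tcp_pos: [0.4756, 0.0786, 0.294]
eef_rot: [-179.9, 0.1, -89.9]
contact_force: [0.8, 0.6, -0.2]
gripper_width: 0.0308
gripper_force: 0.0
```

```bash
python3 meas.py .547,-.012,.064 .546,-.057,.064 .546,-.103,.064 .600,-.057,.10 .600,-.0115,.10 .476,-.058,.095; python3 - <<'E'
from h import *
c=load('wrist'); save('w5.png',c['image'])
E
```

```text
[0.4756 0.0786 0.294 ] [-1.7989e+02  5.0000e-02 -8.9920e+01] 42.2667 0.030802155276263413
.547,-.012,.064 677 0.0636 ((0.5468127727508545, -0.012165037915110588), 0.012420225888490677)
.546,-.057,.064 770 0.0635 ((0.5462881922721863, -0.058473169803619385), 0.01250956766307354)
.546,-.103,.064 none
.600,-.057,.10 642 0.1003 ((0.5999863147735596, -0.05725054815411568), 0.01120920293033123)
.600,-.0115,.10 552 0.1001 ((0.6000334024429321, -0.01118131261318922), 0.011319396086037159)
.476,-.058,.095 1041 0.0963 ((0.4769972562789917, -0.05450573191046715), 0.024813314899802208)
```

View pics/w5.png

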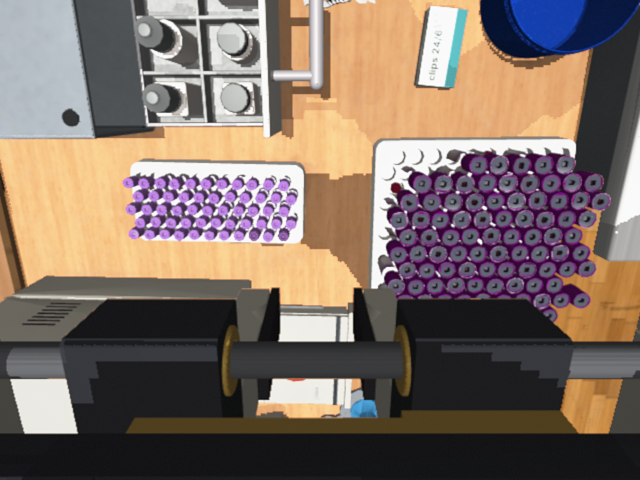

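Both bottles stand upright beside their like jars: square in the left lane, round in the middle. I'm moving to the bar and checking the flat jar from there.

apply_moves(targets=[{"dp": [0, -0.03, 0], "yaw": 0}, {"dp": [0, -0.06, 0], "yaw": 0}, {"dp": [0, -0.09, 0], "yaw": 0}, {"dp": [0, -0.12, 0], "yaw": 0}, {"dp": [0, -0.137, 0], "yaw": 0}, {"dp": [0, -0.137, -0.03], "yaw": 0}, {"dp": [0, -0.137, -0.06], "yaw": 0}, {"dp": [0, -0.137, -0.06], "yaw": 0}, {"dp": [0, -0.137, -0.06], "yaw": 0}], grip=0.52)

```text
time_s: 43.07
tcp_pos: [0.4753, -0.0591, 0.2323]
eef_rot: [179.8, -0.1, -90.5]
contact_force: [-0.1, 0.1, 0.6]
gripper_width: 0.0211
gripper_force: 0.0
```

```bash
python3 meas.py .545,-.103,.064; python3 - <<'E'
from h import *
P=cloud(load('wrist')).reshape(-1,3)
t=P[(abs(P[:,2]-.093)<.008)&(abs(P[:,0]-.476)<.02)&(P[:,1]<-.05)&(P[:,1]>-.1)]; print(len(t),t[:,0].min() if len(t) else '',t[:,0].max() if len(t) else '')
E
```

```text
[ 0.4753 -0.0591  0.2323] [ 1.7984e+02 -7.0000e-02 -9.0470e+01] 43.0667 0.021061659495909282
.545,-.103,.064 858 0.0636 ((0.5452302694320679, -0.1038246601819992), 0.012455533258616924)
1300 0.47166918419066955 0.49599401669433324
```

apply_moves(targets=[{"dp": [0.001, 0.001, -0.03], "yaw": 0}, {"dp": [0.001, 0.001, -0.06], "yaw": 0}, {"dp": [0.001, 0.001, -0.085], "yaw": 0}, {"dp": [0.001, 0.001, -0.1], "yaw": 0}, {"dp": [0.001, 0.001, -0.108], "yaw": 0}, {"dp": [0.001, 0.001, -0.116], "yaw": 0}, {"dp": [0.001, 0.001, -0.123], "yaw": 0}, {"dp": [0.001, 0.001, -0.13], "yaw": 0}, {"dp": [0.001, 0.001, -0.137], "yaw": 0}, {"dp": [0.001, 0.001, -0.137], "yaw": 0}])

```text
time_s: 43.95
tcp_pos: [0.4765, -0.0576, 0.0947]
eef_rot: [179.9, -0.0, -90.3]
contact_force: [0.3, -0.0, 0.0]
gripper_width: 0.0212
gripper_force: 0.0
```

apply_moves(targets=[{"dp": [0, 0, 0], "yaw": 0}, {"dp": [0, 0, 0], "yaw": 0}, {"dp": [0, 0, 0], "yaw": 0}, {"dp": [0, 0, 0], "yaw": 0}, {"dp": [0, 0, 0], "yaw": 0}, {"dp": [0, 0, 0], "yaw": 0}], grip=1, squeeze=10)

```text
time_s: 44.45
tcp_pos: [0.477, -0.0575, 0.0959]
eef_rot: [-180.0, 0.0, -90.3]
contact_force: [-0.4, 0.1, 3.4]
gripper_width: 0.0103
gripper_force: 10.0
```

apply_moves(targets=[{"dp": [0.0005, 0, 0], "yaw": 0}, {"dp": [0.0015, 0, 0], "yaw": 0}, {"dp": [0.003, 0, 0], "yaw": 0}, {"dp": [0.005, 0, 0], "yaw": 0}, {"dp": [0.008, 0, 0], "yaw": 0}, {"dp": [0.012, 0, 0], "yaw": 0}, {"dp": [0.016, 0, 0], "yaw": 0}, {"dp": [0.02, 0, 0], "yaw": 0}, {"dp": [0.024, 0, 0], "yaw": 0}, {"dp": [0.028, 0, 0], "yaw": 0}, {"dp": [0.032, 0, 0], "yaw": 0}, {"dp": [0.036, 0, 0], "yaw": 0}, {"dp": [0.04, 0, 0], "yaw": 0}, {"dp": [0.044, 0, 0], "yaw": 0}, {"dp": [0.048, 0, 0], "yaw": 0}, {"dp": [0.051, 0, 0], "yaw": 0}, {"dp": [0.053, 0, 0], "yaw": 0}, {"dp": [0.054, 0, 0], "yaw": 0}, {"dp": [0.0545, 0, 0], "yaw": 0}, {"dp": [0.055, 0, 0], "yaw": 0}])

```text
time_s: 46.12
tcp_pos: [0.5326, -0.0573, 0.0959]
eef_rot: [-179.9, 0.0, -90.3]
contact_force: [-2.1, 1.9, 5.5]
gripper_width: 0.0105
gripper_force: 10.0
```

apply_moves(targets=[{"dp": [0.0005, 0, 0], "yaw": 0}, {"dp": [0.0015, 0, 0], "yaw": 0}, {"dp": [0.003, 0, 0], "yaw": 0}, {"dp": [0.005, 0, 0], "yaw": 0}, {"dp": [0.008, 0, 0], "yaw": 0}, {"dp": [0.012, 0, 0], "yaw": 0}, {"dp": [0.016, 0, 0], "yaw": 0}, {"dp": [0.02, 0, 0], "yaw": 0}, {"dp": [0.024, 0, 0], "yaw": 0}, {"dp": [0.028, 0, 0], "yaw": 0}, {"dp": [0.032, 0, 0], "yaw": 0}, {"dp": [0.036, 0, 0], "yaw": 0}, {"dp": [0.04, 0.0005, 0], "yaw": 0}, {"dp": [0.044, 0.0005, 0], "yaw": 0}, {"dp": [0.048, 0.0005, 0], "yaw": 0}, {"dp": [0.051, 0.0005, 0], "yaw": 0}, {"dp": [0.053, 0.0005, 0], "yaw": 0}, {"dp": [0.054, 0.0005, 0], "yaw": 0}, {"dp": [0.0545, 0.0005, 0], "yaw": 0}, {"dp": [0.055, 0.0005, 0], "yaw": 0}])

```text
time_s: 47.78
tcp_pos: [0.5875, -0.057, 0.0959]
eef_rot: [-180.0, -0.0, -90.3]
contact_force: [-1.9, 0.6, 5.6]
gripper_width: 0.0105
gripper_force: 10.0
```

apply_moves(targets=[{"dp": [0.0005, 0, 0], "yaw": 0}, {"dp": [0.0015, 0, 0], "yaw": 0}, {"dp": [0.003, 0, 0], "yaw": 0}, {"dp": [0.005, 0, 0], "yaw": 0}, {"dp": [0.007, 0, 0], "yaw": 0}, {"dp": [0.009, 0, 0], "yaw": 0}, {"dp": [0.0105, 0, 0], "yaw": 0}, {"dp": [0.0115, 0, 0], "yaw": 0}, {"dp": [0.0125, 0, 0], "yaw": 0}, {"dp": [0.0133, 0, 0], "yaw": 0}, {"dp": [0.014, 0, 0], "yaw": 0}, {"dp": [0.0145, 0, 0], "yaw": 0}, {"dp": [0.015, 0, 0], "yaw": 0}, {"dp": [0.015, 0, 0], "yaw": 0}])

```text
time_s: 48.95
tcp_pos: [0.6015, -0.0569, 0.0958]
eef_rot: [179.9, -0.0, -90.3]
contact_force: [-5.0, 2.6, 7.8]
gripper_width: 0.0105
gripper_force: 10.0
```

apply_moves(targets=[{"dp": [0.0005, 0, 0], "yaw": 0}, {"dp": [0.001, 0, 0], "yaw": 0}, {"dp": [0.0015, 0, 0], "yaw": 0}, {"dp": [0.0015, 0, 0], "yaw": 0}, {"dp": [0.0015, 0, 0], "yaw": 0}])

```text
time_s: 49.37
tcp_pos: [0.6016, -0.057, 0.0958]
eef_rot: [179.8, -0.0, -90.3]
contact_force: [-10.5, 2.9, 12.3]
gripper_width: 0.0111
gripper_force: 10.0
```

The drawer is on its home stop: the force rises without any travel. Releasing and lifting.

apply_moves(targets=[{"dp": [-0.001, 0, 0], "yaw": 0}, {"dp": [-0.001, 0, 0], "yaw": 0}])

```text
time_s: 49.53
tcp_pos: [0.6015, -0.0569, 0.0958]
eef_rot: [179.9, 0.0, -90.3]
contact_force: [-6.1, 1.4, 8.9]
gripper_width: 0.0105
gripper_force: 10.0
```

apply_moves(targets=[{"dp": [-0.001, 0, 0], "yaw": 0}, {"dp": [-0.001, 0, 0], "yaw": 0}, {"dp": [-0.001, 0, 0], "yaw": 0}, {"dp": [-0.001, 0, 0], "yaw": 0}, {"dp": [-0.001, 0, 0.01], "yaw": 0}, {"dp": [-0.001, 0, 0.025], "yaw": 0}, {"dp": [-0.001, 0, 0.05], "yaw": 0}, {"dp": [-0.001, 0, 0.08], "yaw": 0}, {"dp": [-0.001, 0, 0.12], "yaw": 0}, {"dp": [-0.001, 0, 0.15], "yaw": 0}, {"dp": [-0.001, 0.04, 0.16], "yaw": 0}, {"dp": [-0.001, 0.04, 0.16], "yaw": 0}, {"dp": [-0.001, 0.04, 0.16], "yaw": 0}], grip=0.52)

```text
time_s: 50.62
tcp_pos: [0.6018, -0.0156, 0.2572]
eef_rot: [-179.9, 0.1, -90.2]
contact_force: [-0.5, -0.4, -0.2]
gripper_width: 0.0213
gripper_force: 0.0
```

```bash
python3 - <<'E'
from h import *
c,s=wrist(); print(s['tcp_pos'],s['time_s'],s['contact_force'])
P=cloud(c).reshape(-1,3)
t=P[(abs(P[:,2]-.093)<.008)&(abs(P[:,0]-.602)<.02)&(P[:,1]<-.04)&(P[:,1]>-.075)]; print(len(t),t[:,0].min(),t[:,0].max())
save('w6.png',c['image'])
E
```

```text
[ 0.60176559 -0.01564773  0.25724455] 50.6167 [-0.46531147 -0.35685016 -0.19112809]
744 0.5964519522723523 0.607485550351237
```

View pics/w6.png

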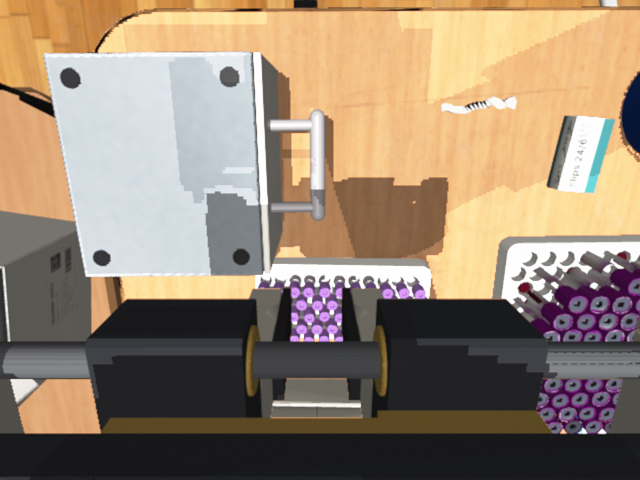

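The drawer is fully home: the bar spans x 0.5965–0.6075, the same as at the start. The robot is clear of everything.

```bash
python3 -c "
from plant import r; print(r.close_job())"
```

```text
the job is handed in; nothing more can be done
None
```

The job is handed in, without a verdict shown: the drawer is fully home with the round and square bottles beside their like jars and the flat jar in its own front place; I found no flat bottle and did not touch the carton, sachet or tape roll.

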